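# Sort the pottery trimming tools

### The arm

A 7-joint arm with a two-finger parallel gripper is mounted at the origin on the work surface. World frame = base frame: x ahead of the robot, y to its left, z up, the work surface at z = 0. Lengths are in m, angles in rad, forces in N, time in s.
With the tool pointing down it reaches from about 0.4 to 0.875 m from the base axis. Payload 4.4 kg.
Tool frame: the origin (TCP) lies midway between the tips of the shut fingers; the grasp point (between the pads) lies 19 mm behind it (manip.grip_point_offset is the distance from the TCP to the grasp point, in m); z points along the fingers, y is the line along which they close (so a half turn about z gives the same grasp; the last joint's range is limited). The gripper opens to 85 mm and grips with 20 to 120 N. Pads are 22 mm wide; open, the fingers measure 114 mm over their backs; the gripper's body (76 mm by 85 mm) begins 54 mm behind the grasp point. The pads swing forward as they close: fully open they stand 13 mm farther back than shut.
Start: joints at [-1.245, 0.628, 0.038, 1.517, -0.027, 0.996, -0.02], TCP at [0.248, 0.601, 0.231] pointing down, gripper open.
Joint ranges: [-3.06, 3.06], [-0.37, 2.12], [-1.25, 1.32], [0.18, 2.47], [-1.1, 4.24], [0.23, 1.98], [-2.94, 2.94]. Speed limits (rad/s): [2.57, 2.57, 3.14, 3.14, 3.14, 3.14, 3.14].

### API

Orientations are given as a 3x3 rotation matrix whose columns are the frame's x, y, z axes.
In Python, from cell import manip, camera, order gives the robot as it stands.
- The arm moves only by the shell command python3 -m crank 'ROWS' [FORCE]. ROWS is JSON, a list of rows, each an object with "angular": the turn, a rotation vector about the world's x, y, z in units of 45 degrees (1.0 is 45 degrees), a list of three; "translation": the shift along the world's x, y, z in units of 10 cm (1.0 is 10 cm), a list of three; "hand": the closure, from -1 (fully open) to 1 (shut). A call has 1 to 20 rows; each row shifts and turns the commanded pose from where the row before left it; what a row does not reach is not made up. A row lasts 1/8 s, in which the tool goes at most 62.5 mm and 10.7 degrees, less where a joint would pass 70% of its speed; a pose out of reach is approached as far as the arm can. A call with a number of a shift or a turn outside -1 to 1 is refused whole. A call with a gripper value outside its range is refused whole. The fingers move at their own pace and stop on an object; FORCE is the grip in N (left out, the last holds). Time passes only in rows, so rows that do not move let the fingers close. It gives the time, the measured TCP pose, the force, the opening and the grip force at its end, in the units of the state.
- manip.get_obs(): the state, without advancing time (a new reading comes with each control period).
- camera(name): name is "side" or "top"; returns a dict with "img" (384x512x3 uint8, red, green, blue), "range_z" (384x512 float32, m along the optical axis (not along the pixel's ray), 0 where there is no reading), "fx", "fy", "cx", "cy" (pixels), "position" and "rotation" of the camera in the world. Camera axes: x right, y up, looking along -z (the intrinsics and any distortion apply to the point x, -y, -z); pixel columns grow to the right and rows downward; lengths in m; the calibration is good to about 2 mm. A picture is of the moment at which its call begins.
- order.sign_off(): hands the job in; it is judged then, once.
The state is a dict: "t": time; "qpos": joint angles; "joint_vel": joint speeds; "effort": joint torques, N m; "position": TCP position; "tcp_rot": TCP orientation; "ft_force": force on the tool from outside, world axes, zero at the start; "torque": the same for the moment, N m; "gripper_width": finger opening in m; "gripper_force": force on a finger pad.
Only numpy, scipy, OpenCV 4.12 (cv2) and the standard library are available. Lean on these libraries where they do the work, as an engineer would, in place of code of your own. Each camera call takes 0.05 s, during which the arm holds its last target. There are 200 camera calls.

### The job

Sort the ribbon tools left on the pottery bench after class: press every good double-ended tool down past the sprung jaw of a free clip in the blue rack, one to a clip, middle over the clip, until it lies fully home with the jaw closed over it, and drop every snapped, red-taped tool into the red reject crate. Do not knock over or shove aside the jar, the cup or the tiles.

Things in the scene. Friction and masses are not known exactly. Their poses are not given: they have to be found in the camera images.
- tool0: good double-ended ribbon tool (may be absent): round wooden handle 14 mm in diameter, 140 mm long, brass ferrules; at each end a strip-steel loop 28 mm long, 26 mm wide, 14 mm tall; 196 mm overall, 50 to 85 g, ends alike. Starts lying on the bench. Origin on the handle's axis at mid-length, the balance point (7 mm above the bench as it lies); x along the handle
- tool1: good double-ended ribbon tool (may be absent): round wooden handle 14 mm in diameter, 140 mm long, brass ferrules; at each end a strip-steel loop 28 mm long, 26 mm wide, 14 mm tall; 196 mm overall, 50 to 85 g, ends alike. Starts lying on the bench. Origin on the handle's axis at mid-length, the balance point (7 mm above the bench as it lies); x along the handle
- tool2: good double-ended ribbon tool (may be absent): round wooden handle 14 mm in diameter, 140 mm long, brass ferrules; at each end a strip-steel loop 28 mm long, 26 mm wide, 14 mm tall; 196 mm overall, 50 to 85 g, ends alike. Starts lying on the bench. Origin on the handle's axis at mid-length, the balance point (7 mm above the bench as it lies); x along the handle
- stub0: snapped ribbon tool, to be rejected (may be absent): wooden handle 14 mm in diameter, only 90 mm long, red tape round its middle, one loop (28 long, 26 wide, 14 mm tall) at the +x end, the other end splintered; 30 to 50 g. Origin on the axis at the handle's mid-length (7 mm above the bench as it lies; balance point about 20 mm towards +x); x along the handle
- stub1: snapped ribbon tool, to be rejected (may be absent): wooden handle 14 mm in diameter, only 90 mm long, red tape round its middle, one loop (28 long, 26 wide, 14 mm tall) at the +x end, the other end splintered; 30 to 50 g. Origin on the axis at the handle's mid-length (7 mm above the bench as it lies; balance point about 20 mm towards +x); x along the handle
- stub2: snapped ribbon tool, to be rejected (may be absent): wooden handle 14 mm in diameter, only 90 mm long, red tape round its middle, one loop (28 long, 26 wide, 14 mm tall) at the +x end, the other end splintered; 30 to 50 g. Origin on the axis at the handle's mid-length (7 mm above the bench as it lies; balance point about 20 mm towards +x); x along the handle
- stub3: snapped ribbon tool, to be rejected (may be absent): wooden handle 14 mm in diameter, only 90 mm long, red tape round its middle, one loop (28 long, 26 wide, 14 mm tall) at the +x end, the other end splintered; 30 to 50 g. Origin on the axis at the handle's mid-length (7 mm above the bench as it lies; balance point about 20 mm towards +x); x along the handle
- rack: clip rack fixed to the bench: plywood base 125 (x) by 208 mm (y), 8 mm thick, three clips 70 mm apart along y. Each clip: two blue fork plates 10 mm thick, 100 mm apart along x, and a sprung steel jaw on the +y side. A tool lies in a clip along the rack's x, either way round. The middle of a clip, 36 mm each way along x, is free for fingers down to the base. Origin: centre of the underside
- seat0 (a point): clip 0 (rack's +y end): where the middle of a handle's axis lies when fully home, 39 mm above the bench, the handle on both saddles (32 mm). Axes as the rack's, x along the seated handle. Fork prongs: the tall ones at -y have inner faces 8 mm from here, flare outwards above 62 mm, end at 75 mm above the bench; the low ones at +y end at 40 mm
- jaw0 (a joint): clip 0's jaw, rad: 0 = at rest, grows as it is pushed outwards (+y). Its two orange noses (10 mm thick, 47 mm above the bench, 40 mm either side of the clip's middle) overhang the seat: a handle lowered over the seat meets them with its axis 55 mm up; pushed straight down with about 10 N it passes them, and near the saddles the jaw springs back over it and holds it down
- seat1 (a point): clip 1 (middle clip): where the middle of a handle's axis lies when fully home, 39 mm above the bench, the handle on both saddles (32 mm). Axes as the rack's, x along the seated handle. Fork prongs: the tall ones at -y have inner faces 8 mm from here, flare outwards above 62 mm, end at 75 mm above the bench; the low ones at +y end at 40 mm
- jaw1 (a joint): clip 1's jaw, rad: 0 = at rest, grows as it is pushed outwards (+y). Its two orange noses (10 mm thick, 47 mm above the bench, 40 mm either side of the clip's middle) overhang the seat: a handle lowered over the seat meets them with its axis 55 mm up; pushed straight down with about 10 N it passes them, and near the saddles the jaw springs back over it and holds it down
- seat2 (a point): clip 2 (rack's -y end): where the middle of a handle's axis lies when fully home, 39 mm above the bench, the handle on both saddles (32 mm). Axes as the rack's, x along the seated handle. Fork prongs: the tall ones at -y have inner faces 8 mm from here, flare outwards above 62 mm, end at 75 mm above the bench; the low ones at +y end at 40 mm
- jaw2 (a joint): clip 2's jaw, rad: 0 = at rest, grows as it is pushed outwards (+y). Its two orange noses (10 mm thick, 47 mm above the bench, 40 mm either side of the clip's middle) overhang the seat: a handle lowered over the seat meets them with its axis 55 mm up; pushed straight down with about 10 N it passes them, and near the saddles the jaw springs back over it and holds it down
- crate: open red reject crate, heavy, 150 mm (x) by 180 mm (y), 70 mm tall, walls and floor 5 mm thick. Origin at the centre of its underside
- jar: bystander: closed jar, yellow label and blue lid, 64 mm wide, 85 mm tall. Origin at the centre of its underside
- tub: bystander: white cup, 84 mm wide, 70 mm tall. Origin at the centre of its underside
- tiles: bystander: stack of grey clay tiles, 90 by 90 mm, 22 mm tall. Origin at the centre of its underside
Not all that is in view belongs to the job. What is shaped like the tool2 but orange or purple is not meant.

How it is judged:
At the end, for the whole second after the job is handed in: Each good tool is at rest in a clip: middle within 20 mm of the seat along the rack's x, 5 mm across, 4 mm in height, within 0.08 rad of the rack's x; all jaws at rest (below 0.06 rad); each snapped tool at rest in the crate, its origin below the rim (((x of tool0 in the frame of seat0 between -0.02 and 0.02 m and y of tool0 in the frame of seat0 between -0.005 and 0.005 m and z of tool0 in the frame of seat0 between -0.004 and 0.004 m and angle between the x axis of tool0 and the x axis of rack, either way round below 0.08 rad) or (x of tool0 in the frame of seat1 between -0.02 and 0.02 m and y of tool0 in the frame of seat1 between -0.005 and 0.005 m and z of tool0 in the frame of seat1 between -0.004 and 0.004 m and angle between the x axis of tool0 and the x axis of rack, either way round below 0.08 rad) or (x of tool0 in the frame of seat2 between -0.02 and 0.02 m and y of tool0 in the frame of seat2 between -0.005 and 0.005 m and z of tool0 in the frame of seat2 between -0.004 and 0.004 m and angle between the x axis of tool0 and the x axis of rack, either way round below 0.08 rad)) and linear speed of each of tool0, tool1, tool2, stub0, stub1, stub2, stub3 below 0.02 m/s and ((x of tool1 in the frame of seat0 between -0.02 and 0.02 m and y of tool1 in the frame of seat0 between -0.005 and 0.005 m and z of tool1 in the frame of seat0 between -0.004 and 0.004 m and angle between the x axis of tool1 and the x axis of rack, either way round below 0.08 rad) or (x of tool1 in the frame of seat1 between -0.02 and 0.02 m and y of tool1 in the frame of seat1 between -0.005 and 0.005 m and z of tool1 in the frame of seat1 between -0.004 and 0.004 m and angle between the x axis of tool1 and the x axis of rack, either way round below 0.08 rad) or (x of tool1 in the frame of seat2 between -0.02 and 0.02 m and y of tool1 in the frame of seat2 between -0.005 and 0.005 m and z of tool1 in the frame of seat2 between -0.004 and 0.004 m and angle between the x axis of tool1 and the x axis of rack, either way round below 0.08 rad)) and ((x of tool2 in the frame of seat0 between -0.02 and 0.02 m and y of tool2 in the frame of seat0 between -0.005 and 0.005 m and z of tool2 in the frame of seat0 between -0.004 and 0.004 m and angle between the x axis of tool2 and the x axis of rack, either way round below 0.08 rad) or (x of tool2 in the frame of seat1 between -0.02 and 0.02 m and y of tool2 in the frame of seat1 between -0.005 and 0.005 m and z of tool2 in the frame of seat1 between -0.004 and 0.004 m and angle between the x axis of tool2 and the x axis of rack, either way round below 0.08 rad) or (x of tool2 in the frame of seat2 between -0.02 and 0.02 m and y of tool2 in the frame of seat2 between -0.005 and 0.005 m and z of tool2 in the frame of seat2 between -0.004 and 0.004 m and angle between the x axis of tool2 and the x axis of rack, either way round below 0.08 rad)) and x of stub0 in the frame of crate between -0.075 and 0.075 m and y of stub0 in the frame of crate between -0.09 and 0.09 m and z of stub0 in the frame of crate between 0 and 0.068 m and x of stub1 in the frame of crate between -0.075 and 0.075 m and y of stub1 in the frame of crate between -0.09 and 0.09 m and z of stub1 in the frame of crate between 0 and 0.068 m and x of stub2 in the frame of crate between -0.075 and 0.075 m and y of stub2 in the frame of crate between -0.09 and 0.09 m and z of stub2 in the frame of crate between 0 and 0.068 m and x of stub3 in the frame of crate between -0.075 and 0.075 m and y of stub3 in the frame of crate between -0.09 and 0.09 m and z of stub3 in the frame of crate between 0 and 0.068 m and value of joint each of jaw0, jaw1, jaw2 below 0.06 rad); the robot touches nothing.
It fails at once if the jar is shoved aside (more than 30 mm) or tipped (distance of jar from where it was at the start of the episode above 0.03 m or angle between jar's own z axis and vertical above 0.4 rad).
It fails at once if the cup is shoved aside (more than 30 mm) or tipped (distance of tub from where it was at the start of the episode above 0.03 m or angle between tub's own z axis and vertical above 0.4 rad).
It fails at once if the stack of tiles is shoved aside (more than 30 mm) or tipped (distance of tiles from where it was at the start of the episode above 0.03 m or angle between tiles's own z axis and vertical above 0.4 rad).
Of tool0, tool1, tool2 only 2 to 3 are there at a start; the rules pass over those that are not, and their reading is None.
Of stub0, stub1, stub2, stub3 only 3 to 4 are there at a start; the rules pass over those that are not, and their reading is None.
At some moment in a run one of tool0, tool1, tool2, stub0, stub1, stub2, stub3 may be knocked a few centimetres aside while the robot is not near it.
Once in a run the grip may slacken for a moment while it holds something.
It also fails if it takes over 210 s, if anything falls off the work surface, if the arm or the gripper's body presses on something with over 40 N, if the wrist force passes 120 N, or if a joint passes its speed limit or range.

## Working session

There is one attempt and no reset: what is moved stays moved. The work goes in short steps, Python scripts to look and compute and a shell command to move; the robot and the scene stay as the last step left them, time stands still between calls to the robot, and variables do not carry over. Pictures are saved under pics/ and viewed, at most 14 in all, crops included, and the job is handed in when it is done.

```bash
mkdir -p pics; cat > h.py <<'E'
import numpy as np, cv2
from cell import manip, camera, order
def snap(name,fn=None):
    c=camera(name); np.savez('last_%s.npz'%name,**{k:np.array(v) for k,v in c.items()})
    if fn: cv2.imwrite('pics/'+fn,c['img'][:,:,::-1])
    return c
def load(name): return dict(np.load('last_%s.npz'%name))
def cloud(c):
    h,w=c['range_z'].shape; u,v=np.meshgrid(np.arange(w),np.arange(h)); z=c['range_z']
    p=np.stack([(u-c['cx'])/c['fx']*z,-(v-c['cy'])/c['fy']*z,-z],-1)
    return p@np.array(c['rotation']).T+np.array(c['position'])
def onplane(c,u,v,zp):
    d=np.array([(u-c['cx'])/c['fx'],-(v-c['cy'])/c['fy'],-1.])@np.array(c['rotation']).T
    return c['position']+d*(zp-c['position'][2])/d[2]
E
python3 - <<'E'
from h import *
for n in('top','side'):
    c=snap(n,n+'0.png'); print(n,{k:c[k] for k in c if k not in('img','range_z')})
o=manip.get_obs();print(o); print(manip.grip_point_offset)
E
```

```text
top {'fx': 411.05541454237704, 'fy': 411.05541454237704, 'cx': 256.27275223148513, 'cy': 189.92674636254742, 'position': array([ 0.4030478 , -0.00475265,  1.15568663]), 'rotation': array([[-0.01153154,  0.99061289, -0.13620982],
       [-0.99963738, -0.01473563, -0.02253834],
       [-0.02433391,  0.13590053,  0.9904236 ]])}
side {'fx': 461.560275829229, 'fy': 461.560275829229, 'cx': 259.44415396834046, 'cy': 192.83081423535722, 'position': array([-0.02883935, -0.74157929,  1.05491967]), 'rotation': array([[ 0.78761908,  0.44817515, -0.42284184],
       [-0.61614573,  0.56781257, -0.54585101],
       [-0.00454195,  0.69045486,  0.72336122]])}
{'t': 0.1, 'qpos': array([-1.24480369,  0.62925814,  0.03843272,  1.5182545 , -0.02699039,
        0.99627028, -0.01998417]), 'joint_vel': array([-1.68786880e-03, -2.71871618e-03, -5.43279422e-04, -3.80927199e-03,
        2.09637700e-03, -1.72847571e-06,  1.50046057e-03]), 'effort': array([ 3.26528323e-03, -5.64543343e+01,  1.23041030e+00, -1.93978822e+01,
        1.12436543e-02,  5.28924633e-03, -2.05802257e-05]), 'position': array([0.24795976, 0.6002585 , 0.23048221]), 'tcp_rot': array([[-9.24237920e-01,  3.81816552e-01, -6.22472260e-04],
       [ 3.81817059e-01,  9.24236616e-01, -1.55253607e-03],
       [-1.74723157e-05, -1.67258324e-03, -9.99998601e-01]]), 'ft_force': array([ 0.3047981 ,  0.73329444, -0.23417623]), 'torque': array([ 0.03278396,  0.0193838 , -0.02033298]), 'gripper_force': 0.0, 'gripper_width': 0.08534404090957946}
0.0187
```

```bash
python3 -c "
import cv2
for n in('top',): cv2.imwrite('pics/top0b.png',cv2.resize(cv2.imread('pics/top0.png'),(800,600),interpolation=cv2.INTER_CUBIC))"
```

```text
(no output)
```

View pics/top0b.png

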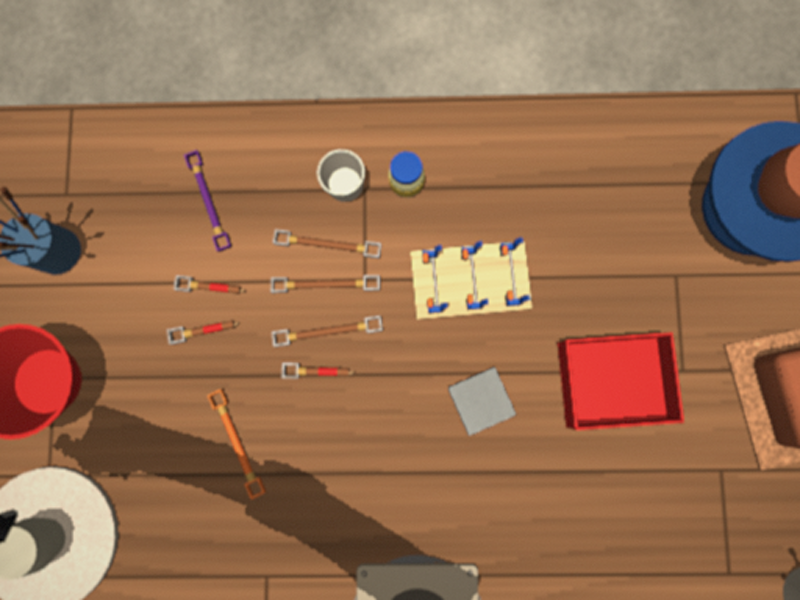

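View pics/side0.png

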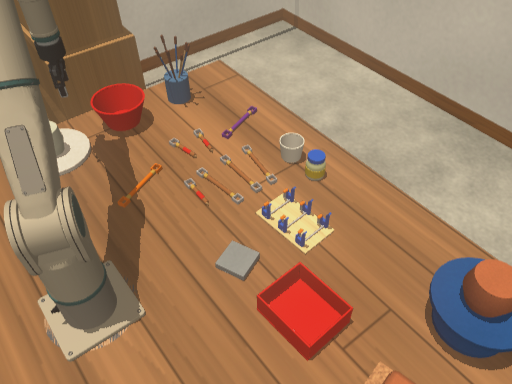

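The top view (800x600 scaling) shows these candidates.
- **Good tools:** wooden, at (327,243), (325,284) and (327,331).
- **Snapped tools:** red tape, at (215,287), (207,329) and (320,371).
- **Not meant:** the purple one at (208,200), the orange one at (236,443), and the red bowl at (30,380).
- **Targets:** the rack is at (472,280) and the crate at (620,380).

Next is one close crop to check the choice.

```bash
python3 - <<'E'
from h import *
c=load('top'); im=c['img'][:,:,::-1]
a=cv2.resize(im[140:250,100:250],None,fx=5,fy=5,interpolation=cv2.INTER_CUBIC); cv2.imwrite('pics/c1.png',a)
b=cv2.resize(im[145:215,255:350],None,fx=8,fy=8,interpolation=cv2.INTER_CUBIC); cv2.imwrite('pics/c2.png',b)
E
```

```text
(no output)
```

View pics/c1.png

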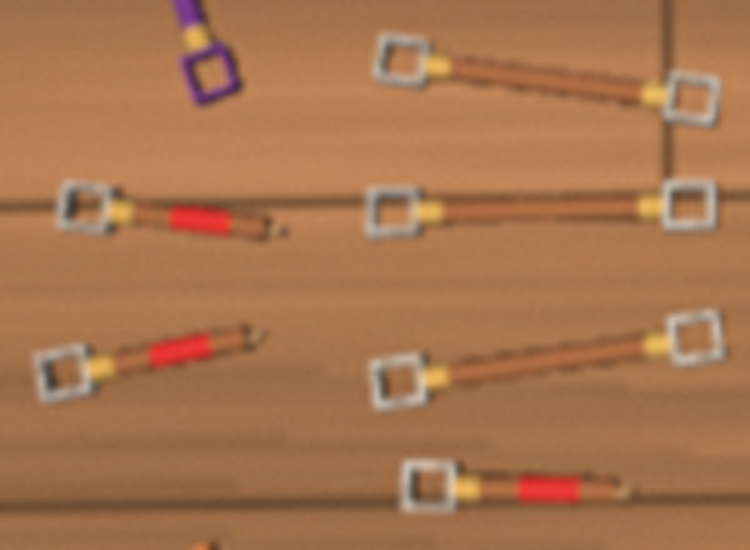

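View pics/c2.png

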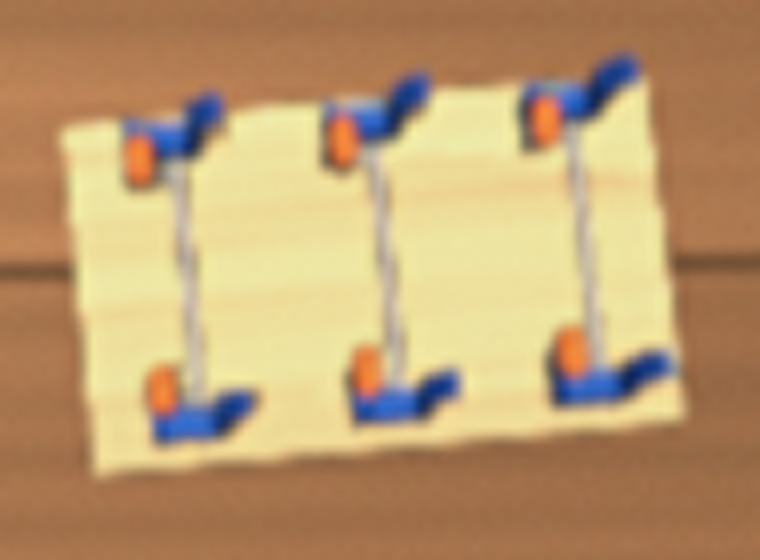

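The crop confirms three double-ended tools and three red-taped stubs, with all stub loops on the image-left (+y) side. The rack's orange jaws are on the world +y side, so its frame roughly matches the world's with a small yaw. Next I compute positions.

```bash
python3 - <<'E'
from h import *
np.set_printoptions(precision=4,suppress=True)
c=load('top'); P=cloud(c)
def c1(x,y): return 100+(x+.5)/5-.5,140+(y+.5)/5-.5
def c2(x,y): return 255+(x+.5)/8-.5,145+(y+.5)/8-.5
def rep(n,p,q):
    p=onplane(c,*p,.012);q=onplane(c,*q,.012);d=q-p
    print(n,'mid',(p+q)[:2]/2,'len',np.hypot(*d[:2]),'yaw deg',np.degrees(np.arctan2(d[1],d[0])),'ends',p[:2],q[:2])
rep('A',c1(402,60),c1(691,98));rep('B',c1(393,212),c1(690,205));rep('C',c1(398,381),c1(694,337))
for n,l,t,m in(('S1',(85,207),(280,229),(200,220)),('S2',(64,373),(258,334),(180,350)),('S3',(428,487),(622,489),(549,489))):
    rep(n,c1(*t),c1(*l)); print('   tape',onplane(c,*c1(*m),.013)[:2])
k=[onplane(c,*c2(*q),.008)[:2] for q in((62,130),(648,80),(685,418),(95,475))]; print('rack',k,np.mean(k,0))
yx=k[0]-k[3]+k[1]-k[2]; yy=k[0]-k[1]+k[3]-k[2]; print('yaw',np.arctan2(yx[1],yx[0]),np.arctan2(-yy[0],yy[1]),np.linalg.norm(yx)/2,np.linalg.norm(yy)/2)
s=1.5625
k=[onplane(c,x/s,y/s,.07)[:2] for x,y in((560,340),(672,335),(682,421),(572,427))];print('crate',k,np.mean(k,0))
for n,x,y,z in(('jar',406,168,.085),('cup',342,172,.07),('tiles',482,401,.022)): print(n,onplane(c,x/s,y/s,z)[:2])
# both clouds: rack features
for n in('top','side'):
    c=load(n);P=cloud(c);im=c['img'].astype(int);R,G,B=im[...,0],im[...,1],im[...,2]
    near=(abs(P[...,0]-.57)<.12)&(abs(P[...,1]+.07)<.15)
    m=near&(R>180)&(G<150)&(B<90)&(P[...,2]>.03)
    nn,lab,st,ce=cv2.connectedComponentsWithStats(m.astype(np.uint8))
    for i in range(1,nn):
        if st[i,4]>3: q=P[lab==i]; print(n,'orange',st[i,4],q.mean(0),q[:,2].max())
E
```

```text
A mid [0.6617 0.1554] len 0.16720176387875643 yaw deg -98.57476998599446 ends [0.6742 0.2381] [0.6492 0.0728]
B mid [0.587  0.1578] len 0.16834372809397752 yaw deg -89.51912817465195 ends [0.5863 0.242 ] [0.5877 0.0737]
C mid [0.5017 0.1548] len 0.16749348025586316 yaw deg -82.30926598037705 ends [0.4905 0.2378] [0.5129 0.0718]
S1 mid [0.5847 0.362 ] len 0.11270051114793825 yaw deg 82.69335326837599 ends [0.5775 0.3061] [0.5918 0.4179]
   tape [0.5832 0.3516]
S2 mid [0.5077 0.3719] len 0.11114907135684367 yaw deg 100.62422015219678 ends [0.518  0.3173] [0.4975 0.4265]
   tape [0.5095 0.3609]
S3 mid [0.4301 0.1662] len 0.10801721289584089 yaw deg 88.72372951340438 ends [0.4289 0.1122] [0.4313 0.2202]
   tape [0.4294 0.1527]
rack [array([0.6443, 0.0032]), array([ 0.6589, -0.205 ]), array([ 0.5379, -0.2133]), array([ 0.5208, -0.0067])] [ 0.5905 -0.1054]
yaw 0.07448306614880153 0.07641766231499847 0.12252709240223988 0.20799647114185757
crate [array([ 0.475 , -0.2475]), array([ 0.4809, -0.4344]), array([ 0.3391, -0.441 ]), array([ 0.3313, -0.2607])] [ 0.4066 -0.3459]
jar [0.775  0.0074]
cup [0.7752 0.1201]
tiles [ 0.374  -0.1187]
top orange 13 [ 0.6345 -0.1622  0.0519] 0.05593613745019077
top orange 14 [ 0.6296 -0.0927  0.0515] 0.057242340074546094
top orange 14 [ 0.6236 -0.0236  0.0506] 0.05675304869460285
top orange 15 [ 0.5564 -0.1679  0.0519] 0.05564360118222589
top orange 13 [ 0.5509 -0.0983  0.0512] 0.05643054121494995
top orange 15 [ 0.5457 -0.0297  0.0507] 0.05700418989981859
side orange 15 [ 0.6257 -0.0231  0.0525] 0.05776040327874987
side orange 16 [ 0.5467 -0.0292  0.0516] 0.05721982675631443
side orange 15 [ 0.6318 -0.0925  0.0515] 0.05598944365439784
side orange 16 [ 0.6367 -0.1616  0.0513] 0.05650346310036658
side orange 11 [ 0.5511 -0.101   0.0519] 0.055562220018455344
side orange 12 [ 0.556  -0.1698  0.0519] 0.05700054188646553
```

```bash
python3 - <<'E'
from h import *
np.set_printoptions(precision=1,suppress=True)
C=np.array([.5905,-.1054,0]);a=.0767
R=np.array([[np.cos(a),-np.sin(a),0],[np.sin(a),np.cos(a),0],[0,0,1]])
for n in('top','side'):
    c=load(n);P=(cloud(c)-C)@R;im=c['img'].astype(int);r,g,b=im[...,0],im[...,1],im[...,2]
    m=(abs(P[...,0])<.08)&(abs(P[...,1])<.12)&(b>r+30)&(P[...,2]>.012)
    q=P[m]*1000
    k=np.round(-q[:,1]/70)
    for i,off in((0,70),(1,0),(2,-70)):
        s=q[abs(q[:,1]-off+5)<34].copy(); s[:,1]-=off
        h=np.round(s[:,2]/6)*6
        print(n,'clip',i,'x',s[s[:,0]>0,0].mean(),s[s[:,0]<0,0].mean())
        print([(int(z),round(s[h==z,1].min(),1),round(s[h==z,1].max(),1),int((h==z).sum())) for z in np.unique(h)])
    m=(abs(P[...,0])<.035)&(abs(P[...,1])<.1)&(P[...,2]>.013)
    q=P[m]*1000; print('bar',[(o,(q[abs(q[:,1]-o)<30]-[0,o,0]).mean(0),(abs(q[:,1]-o)<30).sum()) for o in(70,0,-70)])
    m=(abs(P[...,0])<.08)&(abs(P[...,1])<.12)&(r>180)&(g<150)&(b<90)&(P[...,2]>.03)
    q=P[m]*1000; print('nose',[((q[abs(q[:,1]-o)<30]-[0,o,0]).mean(0),(q[abs(q[:,1]-o)<30]-[0,o,0]).min(0)) for o in(70,0,-70)])
E
```

```text
top clip 0 x 50.231785106906415 -49.97149853032219
[(18, np.float64(-7.8), np.float64(-0.4), 6), (24, np.float64(0.8), np.float64(3.6), 2), (30, np.float64(-8.7), np.float64(9.3), 21), (36, np.float64(-8.5), np.float64(9.2), 14), (42, np.float64(-11.1), np.float64(12.0), 5), (48, np.float64(-8.4), np.float64(-8.4), 1), (54, np.float64(-8.4), np.float64(-8.4), 1), (60, np.float64(-11.6), np.float64(-9.0), 4), (66, np.float64(-13.1), np.float64(-9.0), 4), (72, np.float64(-17.0), np.float64(-10.7), 11), (78, np.float64(-18.4), np.float64(-13.6), 4)]
top clip 1 x 50.640649816416364 -49.74282750131367
[(12, np.float64(-4.2), np.float64(-2.5), 2), (18, np.float64(0.6), np.float64(0.6), 1), (24, np.float64(-9.1), np.float64(12.1), 7), (30, np.float64(-8.4), np.float64(12.7), 26), (36, np.float64(-10.8), np.float64(0.2), 12), (42, np.float64(10.6), np.float64(11.0), 2), (48, np.float64(-9.4), np.float64(-9.4), 1), (54, np.float64(-9.6), np.float64(-9.6), 1), (60, np.float64(-9.0), np.float64(-8.6), 3), (66, np.float64(-14.0), np.float64(-8.7), 13), (72, np.float64(-16.1), np.float64(-13.3), 
[... 2277 characters left out ...]
), (36, np.float64(-5.9), np.float64(8.0), 10), (42, np.float64(-10.9), np.float64(12.3), 8), (48, np.float64(-7.7), np.float64(-6.7), 2), (54, np.float64(-9.6), np.float64(-9.6), 1), (60, np.float64(-11.9), np.float64(-11.9), 1), (66, np.float64(-13.7), np.float64(-13.7), 1), (72, np.float64(-17.1), np.float64(-13.0), 5), (78, np.float64(-17.7), np.float64(-13.8), 4)]
bar [(70, array([-2.5, -1.6, 20.6]), np.int64(50)), (0, array([-4.5, -3.3, 20.1]), np.int64(44)), (-70, array([-3.3, -2.9, 19.2]), np.int64(43))]
nose [(array([ 0.5,  9.3, 52. ]), array([-45.5,   4.2,  48.6])), (array([ 7.8,  8.7, 51.7]), array([-45.3,   4.5,  47.7])), (array([ 7. ,  9.6, 51.5]), array([-46.1,   4.6,  40.3]))]
```

```bash
cat >> h.py <<'E'
def detect(pr=True):
    """loops (grey) and tapes (red) on the bench from the top camera -> tool mids, stub grasp points, handle yaw mod 180"""
    c=snap('top'); im=c['img']; hsv=cv2.cvtColor(im,cv2.COLOR_RGB2HSV)
    roi=np.zeros(im.shape[:2],np.uint8); roi[135:260,60:258]=1
    def comps(m,amin):
        n,lab,st,ce=cv2.connectedComponentsWithStats((m&(roi>0)).astype(np.uint8))
        return [ce[i] for i in range(1,n) if st[i,4]>=amin]
    grey=(hsv[...,1]<75)&(hsv[...,2]>120)
    g=cv2.morphologyEx(grey.astype(np.uint8),cv2.MORPH_CLOSE,np.ones((5,5)))>0
    L=[onplane(c,*p,.012)[:2] for p in comps(g,30)]
    T=[onplane(c,*p,.013)[:2] for p in comps((hsv[...,1]>190)&((hsv[...,0]<5)|(hsv[...,0]>175))&(hsv[...,2]>120),15)]
    yaw=lambda d:(np.degrees(np.arctan2(d[1],d[0])))%180
    for i in range(len(L)):
        for j in range(i):
            d=L[i]-L[j]
            if abs(np.linalg.norm(d)-.168)<.008: print('tool mid',((L[i]+L[j])/2).round(4),'yaw',yaw(d).round(1),'len',np.linalg.norm(d).round(3))
    for t in T:
        for l in L:
            d=l-t
            if abs(np.linalg.norm(d)-.067)<.012: print('stub tape',t.round(4),'grasp',(t+.017*d/np.linalg.norm(d)).round(4),'yaw',yaw(d).round(1))
    return c
def go(x,y,z,cyaw):
    """print shift/turn (move units) from the present pose to TCP x,y,z with closing axis yaw cyaw (deg)"""
    o=manip.get_obs(); p=o['position']; R=o['tcp_rot']; a=np.degrees(np.arctan2(R[1,1],R[0,1]))
    d=(cyaw-a+90)%180-90
    tz=R[:,2]; tilt=np.cross(tz,[0,0,-1])
    print('t %.2f pos %s cyaw %.1f q7 %.2f w %.4f f %.1f'%(o['t'],p.round(4),a,o['qpos'][6],o['gripper_width'],o['gripper_force']),'ft',o['ft_force'].round(1))
    print('shift',((np.array([x,y,z])-p)*10).round(3),'turn z %.3f (alt %.3f)'%(d/45,(d-np.sign(d)*180)/45),'tilt',(tilt/np.radians(45)).round(3))
E
python3 - <<'E'
from h import *
detect(); go(.586,.37,.12,-7.3)
E
```

```text
tool mid [0.6612 0.1554] yaw 81.2 len 0.168
tool mid [0.5886 0.3316] yaw 88.0 len 0.175
tool mid [0.5869 0.159 ] yaw 90.9 len 0.17
tool mid [0.5014 0.1542] yaw 98.1 len 0.168
tool mid [0.473  0.1457] yaw 118.3 len 0.17
stub tape [0.584  0.3529] grasp [0.586  0.3698] yaw 83.4
stub tape [0.509  0.3609] grasp [0.506  0.3777] yaw 100.3
stub tape [0.4294 0.1542] grasp [0.4303 0.1712] yaw 87.1
t 0.15 pos [0.248  0.6003 0.2306] cyaw 67.5 q7 -0.02 w 0.0852 f 0.0 ft [-0.3  0.  -0.3]
shift [ 3.38  -2.303 -1.106] turn z -1.663 (alt 2.337) tilt [ 0.002 -0.001  0.   ]
```

```bash
python3 -m crank '[{"translation":[0.34,-0.23,-0.06],"angular":[0,0,-0.166],"hand":-0.2},{"translation":[0.34,-0.23,-0.06],"angular":[0,0,-0.166],"hand":-0.2},{"translation":[0.34,-0.23,-0.06],"angular":[0,0,-0.166],"hand":-0.2},{"translation":[0.34,-0.23,-0.06],"angular":[0,0,-0.166],"hand":-0.2},{"translation":[0.34,-0.23,-0.06],"angular":[0,0,-0.166],"hand":-0.2},{"translation":[0.34,-0.23,-0.06],"angular":[0,0,-0.166],"hand":-0.2},{"translation":[0.34,-0.23,-0.06],"angular":[0,0,-0.166],"hand":-0.2},{"translation":[0.34,-0.23,-0.06],"angular":[0,0,-0.166],"hand":-0.2},{"translation":[0.34,-0.23,-0.06],"angular":[0,0,-0.166],"hand":-0.2},{"translation":[0.34,-0.23,-0.06],"angular":[0,0,-0.166],"hand":-0.2},{"translation":[0,0,0],"angular":[0,0,0],"hand":-0.2},{"translation":[0,0,0],"angular":[0,0,0],"hand":-0.2}]' 80
python3 -c "
from h import *
go(.586,.370,.003,-6.6)"
```

```text
t: 1.65
position: [0.5874, 0.3713, 0.1708]
tcp_rot: [[0.124, 0.992, -0.001], [0.992, -0.124, 0.0], [0.0, -0.002, -1.0]]
ft_force: [-1.0, 0.2, 0.4]
gripper_width: 0.051
gripper_force: 0.0
t 1.65 pos [0.5874 0.3713 0.1708] cyaw -7.1 q7 -0.48 w 0.0510 f 0.0 ft [-1.   0.2  0.4]
shift [-0.014 -0.013 -1.678] turn z 0.011 (alt -3.989) tilt [-0.    -0.002 -0.   ]
```

```bash
python3 -m crank '[{"translation":[-0.01,-0.01,-0.5],"angular":[0,0,0],"hand":-0.2},{"translation":[0,0,-0.5],"angular":[0,0,0],"hand":-0.2},{"translation":[0,0,-0.4],"angular":[0,0,0],"hand":-0.2},{"translation":[0,0,-0.2],"angular":[0,0,0],"hand":-0.2},{"translation":[0,0,-0.07],"angular":[0,0,0],"hand":-0.2},{"translation":[0,0,0],"angular":[0,0,0],"hand":-0.2},{"translation":[0,0,0],"angular":[0,0,0],"hand":1},{"translation":[0,0,0],"angular":[0,0,0],"hand":1},{"translation":[0,0,0],"angular":[0,0,0],"hand":1},{"translation":[0,0,0],"angular":[0,0,0],"hand":1},{"translation":[0,0,0],"angular":[0,0,0],"hand":1}]' 80
python3 -m crank '[{"translation":[0,0,0.15],"angular":[0,0,0],"hand":1},{"translation":[0,0,0.4],"angular":[0,0,0],"hand":1},{"translation":[0,0,0.5],"angular":[0,0,0],"hand":1},{"translation":[0,0,0.4],"angular":[0,0,0],"hand":1},{"translation":[0,0,0],"angular":[0,0,0],"hand":1}]'
python3 -c "
from h import *
go(.39,-.35,.16,-4)"
```

```text
t: 3.02
position: [0.5879, 0.3702, 0.006]
tcp_rot: [[0.124, 0.992, 0.002], [0.992, -0.124, 0.001], [0.001, 0.001, -1.0]]
ft_force: [-1.4, -0.7, 5.4]
gripper_width: 0.0103
gripper_force: 78.4
t: 3.65
position: [0.5899, 0.3709, 0.1547]
tcp_rot: [[0.125, 0.992, 0.008], [0.992, -0.125, 0.005], [0.006, 0.007, -1.0]]
ft_force: [0.5, 0.1, -1.2]
gripper_width: 0.0098
gripper_force: 78.5
t 3.65 pos [0.5899 0.3709 0.1547] cyaw -7.2 q7 -0.47 w 0.0098 f 78.5 ft [ 0.5  0.1 -1.2]
shift [-1.999 -7.209  0.053] turn z 0.070 (alt -3.930) tilt [-0.006  0.01   0.   ]
```

```bash
python3 -m crank '[{"translation":[-0.13,-0.48,0],"angular":[0,0,0],"hand":1},{"translation":[-0.13,-0.48,0],"angular":[0,0,0],"hand":1},{"translation":[-0.13,-0.48,0],"angular":[0,0,0],"hand":1},{"translation":[-0.13,-0.48,0],"angular":[0,0,0],"hand":1},{"translation":[-0.13,-0.48,0],"angular":[0,0,0],"hand":1},{"translation":[-0.13,-0.48,0],"angular":[0,0,0],"hand":1},{"translation":[-0.13,-0.48,0],"angular":[0,0,0],"hand":1},{"translation":[-0.13,-0.48,0],"angular":[0,0,0],"hand":1},{"translation":[-0.13,-0.48,0],"angular":[0,0,0],"hand":1},{"translation":[-0.13,-0.48,0],"angular":[0,0,0],"hand":1},{"translation":[-0.13,-0.48,0],"angular":[0,0,0],"hand":1},{"translation":[-0.13,-0.48,0],"angular":[0,0,0],"hand":1},{"translation":[-0.13,-0.48,0],"angular":[0,0,0],"hand":1},{"translation":[-0.13,-0.48,0],"angular":[0,0,0],"hand":1},{"translation":[-0.13,-0.48,0],"angular":[0,0,0],"hand":1},{"translation":[0,0,0],"angular":[0,0,0],"hand":1}]'
python3 -c "
from h import *
go(.39,-.35,.06,-4)"
```

```text
t: 5.65
position: [0.3896, -0.3549, 0.1494]
tcp_rot: [[0.132, 0.991, -0.001], [0.991, -0.132, -0.003], [-0.003, -0.0, -1.0]]
ft_force: [0.5, 0.8, -0.3]
gripper_width: 0.0102
gripper_force: 78.4
t 5.65 pos [ 0.3896 -0.3549  0.1494] cyaw -7.6 q7 0.77 w 0.0102 f 78.4 ft [ 0.5  0.8 -0.3]
shift [ 0.004  0.049 -0.894] turn z 0.080 (alt -3.920) tilt [ 0.004 -0.001  0.   ]
```

```bash
python3 -m crank '[{"translation":[0,0.03,-0.5],"angular":[0,0,0],"hand":1},{"translation":[0,0.03,-0.45],"angular":[0,0,0],"hand":1},{"translation":[0,0,0],"angular":[0,0,0],"hand":1},{"translation":[0,0,0],"angular":[0,0,0],"hand":0},{"translation":[0,0,0],"angular":[0,0,0],"hand":-0.2},{"translation":[0,0,0],"angular":[0,0,0],"hand":-0.2},{"translation":[0,0,0.5],"angular":[0,0,0],"hand":-0.2},{"translation":[0,0,0.5],"angular":[0,0,0],"hand":-0.2},{"translation":[0,0,0],"angular":[0,0,0],"hand":-0.2}]'
python3 - <<'E'
from h import *
c=detect(); go(.506,.3777,.16,10.3)
im=c['img'][:,:,::-1]; cv2.imwrite('pics/d1.png',cv2.resize(im[100:290],None,fx=1.56,fy=1.56))
E
```

```text
t: 6.78
position: [0.3944, -0.3463, 0.1586]
tcp_rot: [[0.125, 0.992, 0.007], [0.992, -0.125, -0.006], [-0.005, 0.008, -1.0]]
ft_force: [-0.0, -0.2, -0.1]
gripper_width: 0.0512
gripper_force: 0.0
tool mid [0.6609 0.1556] yaw 81.4 len 0.169
tool mid [0.5873 0.1589] yaw 90.6 len 0.17
tool mid [0.5014 0.1547] yaw 97.9 len 0.169
tool mid [0.4729 0.1458] yaw 118.3 len 0.17
stub tape [0.509  0.3609] grasp [0.506  0.3777] yaw 100.3
stub tape [0.4295 0.1538] grasp [0.4303 0.1708] yaw 87.2
t 6.83 pos [ 0.3933 -0.3451  0.1567] cyaw -7.1 q7 0.77 w 0.0512 f 0.0 ft [-0.1  0.2 -1.2]
shift [1.127 7.228 0.033] turn z 0.388 (alt -3.612) tilt [0.004 0.005 0.   ]
```

View pics/d1.png

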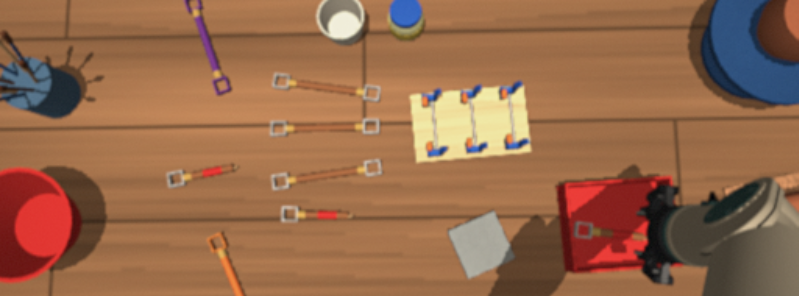

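The picture shows the first stub lying in the crate, with its loop at (585,230). The rest of the bench is unchanged. Next is S2.

```bash
python3 -m crank '[{"translation":[0.075,0.48,0],"angular":[0,0,0.026],"hand":-0.2},{"translation":[0.075,0.48,0],"angular":[0,0,0.026],"hand":-0.2},{"translation":[0.075,0.48,0],"angular":[0,0,0.026],"hand":-0.2},{"translation":[0.075,0.48,0],"angular":[0,0,0.026],"hand":-0.2},{"translation":[0.075,0.48,0],"angular":[0,0,0.026],"hand":-0.2},{"translation":[0.075,0.48,0],"angular":[0,0,0.026],"hand":-0.2},{"translation":[0.075,0.48,0],"angular":[0,0,0.026],"hand":-0.2},{"translation":[0.075,0.48,0],"angular":[0,0,0.026],"hand":-0.2},{"translation":[0.075,0.48,0],"angular":[0,0,0.026],"hand":-0.2},{"translation":[0.075,0.48,0],"angular":[0,0,0.026],"hand":-0.2},{"translation":[0.075,0.48,0],"angular":[0,0,0.026],"hand":-0.2},{"translation":[0.075,0.48,0],"angular":[0,0,0.026],"hand":-0.2},{"translation":[0.075,0.48,0],"angular":[0,0,0.026],"hand":-0.2},{"translation":[0.075,0.48,0],"angular":[0,0,0.026],"hand":-0.2},{"translation":[0.075,0.48,0],"angular":[0,0,0.026],"hand":-0.2},{"translation":[0,0,0],"angular":[0,0,0],"hand":-0.2},{"translation":[0,0,0],"angular":[0,0,0],"hand":-0.2}]'
python3 -c "
from h import *
go(.506,.3777,.004,10.3)"
```

```text
t: 8.95
position: [0.504, 0.3744, 0.1531]
tcp_rot: [[-0.18, 0.984, -0.002], [0.984, 0.18, -0.002], [-0.002, -0.002, -1.0]]
ft_force: [-0.6, -1.2, 0.2]
gripper_width: 0.0512
gripper_force: 0.0
t 8.95 pos [0.504  0.3744 0.1531] cyaw 10.4 q7 -0.28 w 0.0512 f 0.0 ft [-0.6 -1.2  0.2]
shift [ 0.02   0.033 -1.491] turn z -0.002 (alt 3.998) tilt [ 0.003 -0.002  0.   ]
```

```bash
python3 -m crank '[{"translation":[0.02,0.03,-0.5],"angular":[0,0,0],"hand":-0.2},{"translation":[0,0,-0.5],"angular":[0,0,0],"hand":-0.2},{"translation":[0,0,-0.3],"angular":[0,0,0],"hand":-0.2},{"translation":[0,0,-0.15],"angular":[0,0,0],"hand":-0.2},{"translation":[0,0,-0.04],"angular":[0,0,0],"hand":-0.2},{"translation":[0,0,0],"angular":[0,0,0],"hand":-0.2},{"translation":[0,0,0],"angular":[0,0,0],"hand":1},{"translation":[0,0,0],"angular":[0,0,0],"hand":1},{"translation":[0,0,0],"angular":[0,0,0],"hand":1},{"translation":[0,0,0],"angular":[0,0,0],"hand":1},{"translation":[0,0,0.15],"angular":[0,0,0],"hand":1},{"translation":[0,0,0.4],"angular":[0,0,0],"hand":1},{"translation":[0,0,0.5],"angular":[0,0,0],"hand":1},{"translation":[0,0,0.5],"angular":[0,0,0],"hand":1},{"translation":[0,0,0],"angular":[0,0,0],"hand":1}]' 80
python3 -c "
from h import *
go(.43,-.34,.16,-4)"
```

```text
t: 10.82
position: [0.5095, 0.3805, 0.1659]
tcp_rot: [[-0.18, 0.984, 0.008], [0.984, 0.18, 0.006], [0.004, 0.009, -1.0]]
ft_force: [-0.0, -0.9, -0.1]
gripper_width: 0.0098
gripper_force: 78.4
t 10.82 pos [0.5095 0.3805 0.1659] cyaw 10.4 q7 -0.29 w 0.0098 f 78.4 ft [-0.  -0.9 -0.1]
shift [-0.795 -7.205 -0.059] turn z -0.320 (alt 3.680) tilt [-0.008  0.01   0.   ]
```

```bash
python3 -m crank '[{"translation":[-0.05,-0.48,0],"angular":[0,0,-0.02],"hand":1},{"translation":[-0.05,-0.48,0],"angular":[0,0,-0.02],"hand":1},{"translation":[-0.05,-0.48,0],"angular":[0,0,-0.02],"hand":1},{"translation":[-0.05,-0.48,0],"angular":[0,0,-0.02],"hand":1},{"translation":[-0.05,-0.48,0],"angular":[0,0,-0.02],"hand":1},{"translation":[-0.05,-0.48,0],"angular":[0,0,-0.02],"hand":1},{"translation":[-0.05,-0.48,0],"angular":[0,0,-0.02],"hand":1},{"translation":[-0.05,-0.48,0],"angular":[0,0,-0.02],"hand":1},{"translation":[-0.05,-0.48,0],"angular":[0,0,-0.02],"hand":1},{"translation":[-0.05,-0.48,0],"angular":[0,0,-0.02],"hand":1},{"translation":[-0.05,-0.48,0],"angular":[0,0,-0.02],"hand":1},{"translation":[-0.05,-0.48,0],"angular":[0,0,-0.02],"hand":1},{"translation":[-0.05,-0.48,0],"angular":[0,0,-0.02],"hand":1},{"translation":[-0.05,-0.48,0],"angular":[0,0,-0.02],"hand":1},{"translation":[-0.05,-0.48,0],"angular":[0,0,-0.02],"hand":1},{"translation":[0,0,0],"angular":[0,0,0],"hand":1}]'
python3 -c "
from h import *
go(.43,-.34,.06,-4)"
```

```text
t: 12.82
position: [0.4297, -0.346, 0.1603]
tcp_rot: [[0.061, 0.998, -0.0], [0.998, -0.061, -0.003], [-0.003, -0.0, -1.0]]
ft_force: [-1.3, 0.6, -0.8]
gripper_width: 0.0095
gripper_force: 78.6
t 12.82 pos [ 0.4297 -0.346   0.1603] cyaw -3.5 q7 0.78 w 0.0095 f 78.6 ft [-1.3  0.6 -0.8]
shift [ 0.003  0.06  -1.003] turn z -0.011 (alt 3.989) tilt [ 0.004 -0.001  0.   ]
```

```bash
python3 -m crank '[{"translation":[0,0.03,-0.5],"angular":[0,0,0],"hand":1},{"translation":[0,0.03,-0.45],"angular":[0,0,0],"hand":1},{"translation":[0,0,0],"angular":[0,0,0],"hand":1},{"translation":[0,0,0],"angular":[0,0,0],"hand":0},{"translation":[0,0,0],"angular":[0,0,0],"hand":-0.2},{"translation":[0,0,0],"angular":[0,0,0],"hand":-0.2},{"translation":[0,0,0.5],"angular":[0,0,0],"hand":-0.2},{"translation":[0,0,0.5],"angular":[0,0,0],"hand":-0.2},{"translation":[0,0,0],"angular":[0,0,0],"hand":-0.2}]'
python3 - <<'E'
from h import *
c=detect(); go(.430,.1708,.16,-2.8)
E
```

```text
t: 13.95
position: [0.434, -0.3373, 0.1698]
tcp_rot: [[0.054, 0.998, 0.008], [0.999, -0.054, -0.005], [-0.005, 0.008, -1.0]]
ft_force: [0.4, 1.9, -1.3]
gripper_width: 0.0517
gripper_force: 0.0
tool mid [0.6616 0.155 ] yaw 81.4 len 0.169
tool mid [0.5873 0.1591] yaw 90.6 len 0.17
tool mid [0.5014 0.1546] yaw 97.9 len 0.169
tool mid [0.4729 0.1457] yaw 118.2 len 0.17
stub tape [0.4296 0.1543] grasp [0.4304 0.1713] yaw 87.3
t 14.00 pos [ 0.4329 -0.336   0.1676] cyaw -3.1 q7 0.78 w 0.0511 f 0.0 ft [ 0.4 -0.4 -0.6]
shift [-0.029  5.068 -0.076] turn z 0.006 (alt -3.994) tilt [0.003 0.005 0.   ]
```

```bash
python3 -m crank '[{"translation":[0,0.46,0],"angular":[0,0,0],"hand":-0.2},{"translation":[0,0.46,0],"angular":[0,0,0],"hand":-0.2},{"translation":[0,0.46,0],"angular":[0,0,0],"hand":-0.2},{"translation":[0,0.46,0],"angular":[0,0,0],"hand":-0.2},{"translation":[0,0.46,0],"angular":[0,0,0],"hand":-0.2},{"translation":[0,0.46,0],"angular":[0,0,0],"hand":-0.2},{"translation":[0,0.46,0],"angular":[0,0,0],"hand":-0.2},{"translation":[0,0.46,0],"angular":[0,0,0],"hand":-0.2},{"translation":[0,0.46,0],"angular":[0,0,0],"hand":-0.2},{"translation":[0,0.46,0],"angular":[0,0,0],"hand":-0.2},{"translation":[0,0.46,0],"angular":[0,0,0],"hand":-0.2},{"translation":[0,0,0],"angular":[0,0,0],"hand":-0.2},{"translation":[0,0,0],"angular":[0,0,0],"hand":-0.2}]'
python3 -c "
from h import *
go(.430,.1708,.004,-2.8)"
```

```text
t: 15.62
position: [0.4309, 0.17, 0.1646]
tcp_rot: [[0.054, 0.999, -0.002], [0.999, -0.054, -0.001], [-0.001, -0.002, -1.0]]
ft_force: [-0.3, -0.2, 0.6]
gripper_width: 0.0517
gripper_force: 0.0
t 15.62 pos [0.4309 0.17   0.1646] cyaw -3.1 q7 -0.19 w 0.0517 f 0.0 ft [-0.3 -0.2  0.6]
shift [-0.009  0.008 -1.606] turn z 0.006 (alt -3.994) tilt [ 0.002 -0.002  0.   ]
```

```bash
python3 -m crank '[{"translation":[0,0.01,-0.5],"angular":[0,0,0],"hand":-0.2},{"translation":[0,0,-0.5],"angular":[0,0,0],"hand":-0.2},{"translation":[0,0,-0.4],"angular":[0,0,0],"hand":-0.2},{"translation":[0,0,-0.16],"angular":[0,0,0],"hand":-0.2},{"translation":[0,0,-0.05],"angular":[0,0,0],"hand":-0.2},{"translation":[0,0,0],"angular":[0,0,0],"hand":-0.2},{"translation":[0,0,0],"angular":[0,0,0],"hand":1},{"translation":[0,0,0],"angular":[0,0,0],"hand":1},{"translation":[0,0,0],"angular":[0,0,0],"hand":1},{"translation":[0,0,0],"angular":[0,0,0],"hand":1},{"translation":[0,0,0.15],"angular":[0,0,0],"hand":1},{"translation":[0,0,0.4],"angular":[0,0,0],"hand":1},{"translation":[0,0,0.5],"angular":[0,0,0],"hand":1},{"translation":[0,0,0.5],"angular":[0,0,0],"hand":1},{"translation":[0,0,0],"angular":[0,0,0],"hand":1}]' 80
python3 -c "
from h import *
go(.41,-.34,.16,-4)"
```

```text
t: 17.5
position: [0.4338, 0.1725, 0.1626]
tcp_rot: [[0.054, 0.999, 0.006], [0.999, -0.054, 0.003], [0.004, 0.006, -1.0]]
ft_force: [0.1, 0.3, -0.2]
gripper_width: 0.0101
gripper_force: 78.3
t 17.50 pos [0.4338 0.1725 0.1626] cyaw -3.1 q7 0.07 w 0.0101 f 78.3 ft [ 0.1  0.3 -0.2]
shift [-0.238 -5.125 -0.026] turn z -0.021 (alt 3.979) tilt [-0.004  0.008  0.   ]
```

```bash
python3 -m crank '[{"translation":[0,-0.46,0],"angular":[0,0,0],"hand":1},{"translation":[0,-0.46,0],"angular":[0,0,0],"hand":1},{"translation":[0,-0.46,0],"angular":[0,0,0],"hand":1},{"translation":[0,-0.46,0],"angular":[0,0,0],"hand":1},{"translation":[0,-0.46,0],"angular":[0,0,0],"hand":1},{"translation":[0,-0.46,0],"angular":[0,0,0],"hand":1},{"translation":[0,-0.46,0],"angular":[0,0,0],"hand":1},{"translation":[-0.05,-0.46,0],"angular":[0,0,0],"hand":1},{"translation":[-0.05,-0.46,0],"angular":[0,0,0],"hand":1},{"translation":[-0.05,-0.46,0],"angular":[0,0,0],"hand":1},{"translation":[-0.05,-0.46,0],"angular":[0,0,0],"hand":1},{"translation":[0,0,0],"angular":[0,0,0],"hand":1},{"translation":[0,0,0],"angular":[0,0,0],"hand":1}]'
python3 -c "
from h import *
go(.41,-.34,.065,-4)"
```

```text
t: 19.12
position: [0.4111, -0.333, 0.1584]
tcp_rot: [[0.054, 0.999, -0.001], [0.999, -0.054, 0.002], [0.002, -0.001, -1.0]]
ft_force: [0.6, 0.9, -0.0]
gripper_width: 0.0102
gripper_force: 78.3
t 19.12 pos [ 0.4111 -0.333   0.1584] cyaw -3.1 q7 1.02 w 0.0102 f 78.3 ft [ 0.6  0.9 -0. ]
shift [-0.011 -0.07  -0.934] turn z -0.020 (alt 3.980) tilt [-0.003 -0.002 -0.   ]
```

```bash
python3 -m crank '[{"translation":[0,-0.03,-0.5],"angular":[0,0,0],"hand":1},{"translation":[0,-0.03,-0.4],"angular":[0,0,0],"hand":1},{"translation":[0,0,0],"angular":[0,0,0],"hand":1},{"translation":[0,0,0],"angular":[0,0,0],"hand":0},{"translation":[0,0,0],"angular":[0,0,0],"hand":-0.2},{"translation":[0,0,0],"angular":[0,0,0],"hand":-0.2},{"translation":[0,0,0.5],"angular":[0,0,0],"hand":-0.2},{"translation":[0,0,0.5],"angular":[0,0,0],"hand":-0.2},{"translation":[0,0,0],"angular":[0,0,0],"hand":-0.2}]'
python3 - <<'E'
from h import *
c=detect(); go(.5014,.1546,.16,7.9)
E
```

```text
t: 20.25
position: [0.4137, -0.3423, 0.1735]
tcp_rot: [[0.054, 0.999, 0.007], [0.999, -0.054, -0.005], [-0.005, 0.007, -1.0]]
ft_force: [-0.6, -0.6, -1.2]
gripper_width: 0.0513
gripper_force: 0.0
tool mid [0.6612 0.1555] yaw 81.3 len 0.168
tool mid [0.5873 0.1589] yaw 90.6 len 0.17
tool mid [0.5014 0.1542] yaw 98.0 len 0.169
t 20.30 pos [ 0.4128 -0.3408  0.1715] cyaw -3.1 q7 1.03 w 0.0513 f 0.0 ft [ 0.  -0.4 -0.7]
shift [ 0.886  4.954 -0.115] turn z 0.244 (alt -3.756) tilt [0.003 0.005 0.   ]
```

```bash
python3 -m crank '[{"translation":[0.08,0.45,0],"angular":[0,0,0.022],"hand":-0.2},{"translation":[0.08,0.45,0],"angular":[0,0,0.022],"hand":-0.2},{"translation":[0.08,0.45,0],"angular":[0,0,0.022],"hand":-0.2},{"translation":[0.08,0.45,0],"angular":[0,0,0.022],"hand":-0.2},{"translation":[0.08,0.45,0],"angular":[0,0,0.022],"hand":-0.2},{"translation":[0.08,0.45,0],"angular":[0,0,0.022],"hand":-0.2},{"translation":[0.08,0.45,0],"angular":[0,0,0.022],"hand":-0.2},{"translation":[0.08,0.45,0],"angular":[0,0,0.022],"hand":-0.2},{"translation":[0.08,0.45,0],"angular":[0,0,0.022],"hand":-0.2},{"translation":[0.08,0.45,0],"angular":[0,0,0.022],"hand":-0.2},{"translation":[0.08,0.45,0],"angular":[0,0,0.022],"hand":-0.2},{"translation":[0,0,0],"angular":[0,0,0],"hand":-0.2},{"translation":[0,0,0],"angular":[0,0,0],"hand":-0.2}]'
python3 - <<'E'
from h import *
c=detect(); go(.5014,.1544,.004,7.9)
im=c['img'][:,:,::-1]; cv2.imwrite('pics/d2.png',cv2.resize(im[210:280,350:445],None,fx=6,fy=6,interpolation=cv2.INTER_CUBIC))
E
```

```text
t: 21.92
position: [0.4988, 0.154, 0.1685]
tcp_rot: [[-0.135, 0.991, -0.002], [0.991, 0.135, -0.001], [-0.001, -0.002, -1.0]]
ft_force: [-0.2, -0.4, 0.5]
gripper_width: 0.0515
gripper_force: 0.0
tool mid [0.6612 0.1559] yaw 81.4 len 0.168
t 21.98 pos [0.499  0.1534 0.1688] cyaw 7.7 q7 0.25 w 0.0512 f 0.0 ft [-0.5 -0.1 -1. ]
shift [ 0.024  0.01  -1.648] turn z 0.004 (alt -3.996) tilt [ 0.001 -0.002  0.   ]
```

View pics/d2.png

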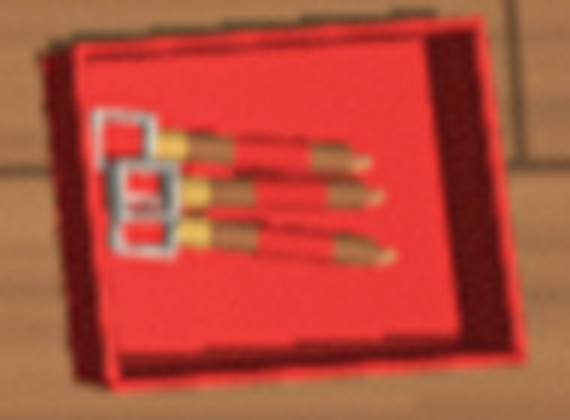

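All three stubs lie flat in the crate, with loops near (125,140), (145,190) and (145,235) in the crop. Now I grasp good tool C.

```bash
python3 -m crank '[{"translation":[0.02,0.01,-0.5],"angular":[0,0,0],"hand":-0.2},{"translation":[0,0,-0.5],"angular":[0,0,0],"hand":-0.2},{"translation":[0,0,-0.4],"angular":[0,0,0],"hand":-0.2},{"translation":[0,0,-0.2],"angular":[0,0,0],"hand":-0.2},{"translation":[0,0,-0.05],"angular":[0,0,0],"hand":-0.2},{"translation":[0,0,0],"angular":[0,0,0],"hand":-0.2},{"translation":[0,0,0],"angular":[0,0,0],"hand":1},{"translation":[0,0,0],"angular":[0,0,0],"hand":1},{"translation":[0,0,0],"angular":[0,0,0],"hand":1},{"translation":[0,0,0],"angular":[0,0,0],"hand":1}]' 100
python3 -m crank '[{"translation":[0,0,0.15],"angular":[0,0,0],"hand":1},{"translation":[0,0,0.4],"angular":[0,0,0],"hand":1},{"translation":[0,0,0.5],"angular":[0,0,0],"hand":1},{"translation":[0,0,0.5],"angular":[0,0,0],"hand":1},{"translation":[0,0,0],"angular":[0,0,0],"hand":1}]'
python3 -c "
from h import *
go(.5962,-.1754,.16,-85.6)"
```

```text
t: 23.22
position: [0.5023, 0.156, 0.0056]
tcp_rot: [[-0.136, 0.991, 0.002], [0.991, 0.136, 0.001], [0.001, 0.002, -1.0]]
ft_force: [-1.1, 0.2, 8.3]
gripper_width: 0.0092
gripper_force: 98.3
t: 23.85
position: [0.5042, 0.1563, 0.1636]
tcp_rot: [[-0.136, 0.991, 0.008], [0.991, 0.136, 0.003], [0.002, 0.008, -1.0]]
ft_force: [0.3, -0.4, -1.3]
gripper_width: 0.0092
gripper_force: 98.3
t 23.85 pos [0.5042 0.1563 0.1636] cyaw 7.8 q7 0.27 w 0.0092 f 98.3 ft [ 0.3 -0.4 -1.3]
shift [ 0.92  -3.317 -0.036] turn z 1.924 (alt -2.076) tilt [-0.004  0.01   0.   ]
```

```bash
python3 -m crank '[{"translation":[0.084,-0.30,0],"angular":[0,0,-0.188],"hand":1},{"translation":[0.084,-0.30,0],"angular":[0,0,-0.188],"hand":1},{"translation":[0.084,-0.30,0],"angular":[0,0,-0.188],"hand":1},{"translation":[0.084,-0.30,0],"angular":[0,0,-0.188],"hand":1},{"translation":[0.084,-0.30,0],"angular":[0,0,-0.188],"hand":1},{"translation":[0.084,-0.30,0],"angular":[0,0,-0.188],"hand":1},{"translation":[0.084,-0.30,0],"angular":[0,0,-0.188],"hand":1},{"translation":[0.084,-0.30,0],"angular":[0,0,-0.188],"hand":1},{"translation":[0.084,-0.30,0],"angular":[0,0,-0.188],"hand":1},{"translation":[0.084,-0.30,0],"angular":[0,0,-0.188],"hand":1},{"translation":[0.084,-0.30,0],"angular":[0,0,-0.188],"hand":1},{"translation":[0,0,0],"angular":[0,0,0],"hand":1},{"translation":[0,0,0],"angular":[0,0,0],"hand":1}]'
python3 - <<'E'
from h import *
go(.5962,-.1754,.16,-85.6)
c=snap('side'); im=c['img'][:,:,::-1]
o=manip.get_obs(); p=o['position']
cam=(p-c['position'])@np.array(c['rotation']); u=int(c['cx']+c['fx']*cam[0]/-cam[2]); v=int(c['cy']-c['fy']*cam[1]/-cam[2]); print(u,v)
cv2.imwrite('pics/e1.png',cv2.resize(im[v-45:v+65,u-65:u+65],None,fx=5,fy=5,interpolation=cv2.INTER_CUBIC))
E
```

```text
t: 25.48
position: [0.5935, -0.173, 0.1585]
tcp_rot: [[0.996, 0.084, -0.002], [0.084, -0.996, 0.002], [-0.001, -0.002, -1.0]]
ft_force: [0.5, -1.0, -0.3]
gripper_width: 0.009
gripper_force: 98.2
t 25.48 pos [ 0.5935 -0.173   0.1585] cyaw -85.2 q7 -0.53 w 0.0090 f 98.2 ft [ 0.5 -1.  -0.3]
shift [ 0.027 -0.024  0.015] turn z -0.009 (alt 3.991) tilt [-0.002 -0.002 -0.   ]
313 199
```

View pics/e1.png

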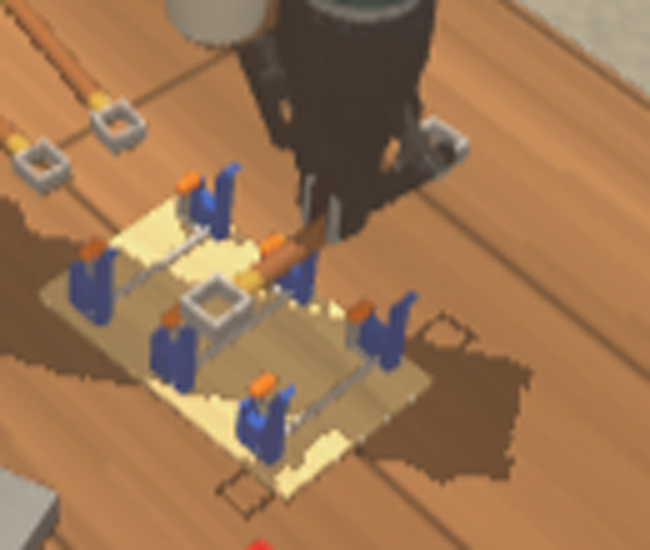

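The side crop shows the tool held level over clip 2, with its near loop at (215,305) and far loop at (440,145). I'll measure both loops by depth.

```bash
cat >> h.py <<'E'
def held(span=.1):
    """loop positions of the tool in hand, both cameras, in the rack's frame relative to TCP"""
    o=manip.get_obs(); p=o['position']; a=.0767
    R=np.array([[np.cos(a),-np.sin(a),0],[np.sin(a),np.cos(a),0],[0,0,1]])
    for n in('side','top'):
        c=snap(n); Q=(cloud(c)-p)@R; hsv=cv2.cvtColor(c['img'],cv2.COLOR_RGB2HSV)
        for s in(1,-1):
            m=(abs(s*Q[...,0]-.084)<.022)&(abs(Q[...,1])<.025)&(abs(Q[...,2])<.025)&(hsv[...,1]<90)
            q=Q[m]*1000
            if len(q)>5: print(n,'loop',s,len(q),'mean',q.mean(0).round(1),'x',q[:,0].min().round(1),q[:,0].max().round(1),'y',q[:,1].min().round(1),q[:,1].max().round(1),'z',np.percentile(q[:,2],[5,50,95]).round(1))
E
python3 -c "
from h import *
held()"
```

```text
side loop 1 43 mean [91.5 -0.5  4.8] x 70.7 98.5 y -13.6 13.4 z [-3.6  6.4 11. ]
side loop -1 115 mean [-85.9   0.2   4.4] x -100.9 -70.3 y -14.6 14.1 z [-3.   5.4 10.3]
top loop -1 78 mean [-87.   -0.3   6. ] x -100.2 -72.9 y -13.4 12.8 z [-3.2  7.8 10.8]
```

```bash
python3 -m crank '[{"translation":[0.03,-0.02,-0.2],"angular":[0,0,-0.009],"hand":1},{"translation":[0,0,-0.3],"angular":[0,0,0],"hand":1},{"translation":[0,0,-0.3],"angular":[0,0,0],"hand":1},{"translation":[0,0,-0.1],"angular":[0,0,0],"hand":1},{"translation":[0,0,0],"angular":[0,0,0],"hand":1},{"translation":[0,0,0],"angular":[0,0,0],"hand":1}]'
python3 - <<'E'
from h import *
go(.597,-.1754,.0353,-85.6)
E
```

```text
t: 26.38
position: [0.5977, -0.1767, 0.0703]
tcp_rot: [[0.997, 0.075, 0.002], [0.075, -0.997, -0.001], [0.001, 0.001, -1.0]]
ft_force: [0.3, -0.5, -0.2]
gripper_width: 0.0094
gripper_force: 98.2
t 26.38 pos [ 0.5977 -0.1767  0.0703] cyaw -85.7 q7 -0.45 w 0.0094 f 98.2 ft [ 0.3 -0.5 -0.2]
shift [-0.007  0.013 -0.35 ] turn z 0.002 (alt -3.998) tilt [0.001 0.002 0.   ]
```

```bash
python3 -m crank '[{"translation":[-0.005,0.01,-0.1],"angular":[0,0,0],"hand":1},{"translation":[0,0,-0.06],"angular":[0,0,0],"hand":1},{"translation":[0,0,-0.06],"angular":[0,0,0],"hand":1},{"translation":[0,0,-0.06],"angular":[0,0,0],"hand":1},{"translation":[0,0,-0.06],"angular":[0,0,0],"hand":1},{"translation":[0,0,-0.02],"angular":[0,0,0],"hand":1},{"translation":[0,0,0],"angular":[0,0,0],"hand":1},{"translation":[0,0,0],"angular":[0,0,0],"hand":1}]'
python3 - <<'E'
from h import *
go(.597,-.1754,.0353,-85.6)
held()
E
```

```text
t: 27.38
position: [0.5979, -0.1758, 0.0372]
tcp_rot: [[0.997, 0.075, 0.004], [0.075, -0.997, 0.001], [0.004, -0.0, -1.0]]
ft_force: [-4.2, 4.4, 25.1]
gripper_width: 0.0091
gripper_force: 101.6
t 27.38 pos [ 0.5979 -0.1758  0.0372] cyaw -85.7 q7 -0.42 w 0.0091 f 101.6 ft [-4.2  4.4 25.1]
shift [-0.009  0.004 -0.019] turn z 0.002 (alt -3.998) tilt [-0.001  0.005  0.   ]
side loop 1 45 mean [91.5  0.6  4.8] x 78.2 98.8 y -12.8 13.9 z [-4.4  5.2 11. ]
side loop -1 92 mean [-86.3   0.2   4. ] x -99.8 -69.9 y -13.0 15.6 z [-3.8  4.5 11. ]
top loop -1 62 mean [-87.1  -1.3   5.7] x -100.7 -73.2 y -14.3 12.5 z [-2.2  7.1 10.7]
```

```bash
python3 -m crank '[{"translation":[0,0,0],"angular":[0,0,0],"hand":0.4},{"translation":[0,0,0],"angular":[0,0,0],"hand":0.2},{"translation":[0,0,0],"angular":[0,0,0],"hand":0.2},{"translation":[0,0,0.3],"angular":[0,0,0],"hand":0.2},{"translation":[0,0,0.5],"angular":[0,0,0],"hand":0.2},{"translation":[0,0,0.5],"angular":[0,0,0],"hand":0},{"translation":[-0.3,0.5,0],"angular":[0,0,0.18],"hand":-0.2},{"translation":[-0.3,0.5,0],"angular":[0,0,0.18],"hand":-0.2},{"translation":[-0.3,0.5,0],"angular":[0,0,0.18],"hand":-0.2},{"translation":[0,0.4,0],"angular":[0,0,0.18],"hand":-0.2},{"translation":[0,0.3,0],"angular":[0,0,0.18],"hand":-0.2},{"translation":[0,0.3,0],"angular":[0,0,0.18],"hand":-0.2},{"translation":[0,0,0],"angular":[0,0,0],"hand":-0.2}]'
cat >> h.py <<'E'
def rackcheck():
    C=np.array([.5908,-.1056,0]);a=.0767
    R=np.array([[np.cos(a),-np.sin(a),0],[np.sin(a),np.cos(a),0],[0,0,1]])
    for n in('side','top'):
        c=snap(n); P=(cloud(c)-C)@R; im=c['img'].astype(int);r,g,b=im[...,0],im[...,1],im[...,2]; hsv=cv2.cvtColor(c['img'],cv2.COLOR_RGB2HSV)
        for i,o in((0,.07),(1,0),(2,-.07)):
            Q=P-[0,o,0]
            for nm,m in(('nose+',(r>170)&(g<150)&(b<90)&(abs(Q[...,0]-.04)<.012)&(abs(Q[...,1]-.01)<.022)&(Q[...,2]>.045)),('nose-',(r>170)&(g<150)&(b<90)&(abs(Q[...,0]+.04)<.012)&(abs(Q[...,1]-.01)<.022)&(Q[...,2]>.045)),
              ('loop+',(hsv[...,1]<90)&(abs(Q[...,0]-.085)<.022)&(abs(Q[...,1])<.025)&(Q[...,2]>.025)&(Q[...,2]<.08)),('loop-',(hsv[...,1]<90)&(abs(Q[...,0]+.085)<.022)&(abs(Q[...,1])<.025)&(Q[...,2]>.025)&(Q[...,2]<.08)),
              ('handle',(abs(Q[...,0])<.035)&(abs(Q[...,1])<.012)&(Q[...,2]>.03)&(Q[...,2]<.08))):
                q=Q[m]*1000
                if len(q)>5: print(n,'clip',i,nm,len(q),'mean',q.mean(0).round(1),'x',q[:,0].min().round(),q[:,0].max().round(),'z5/95',np.percentile(q[:,2],[5,95]).round(1))
    return c
E
python3 - <<'E'
from h import *
c=rackcheck(); go(.5873,.1590,.16,0.6)
cv2.imwrite('pics/f1.png',cv2.resize(c['img'][135:220,245:365,::-1],None,fx=6,fy=6,interpolation=cv2.INTER_CUBIC))
E
```

```text
t: 29.1
position: [0.5063, 0.0775, 0.1628]
tcp_rot: [[0.599, 0.801, -0.001], [0.801, -0.599, 0.001], [0.001, -0.002, -1.0]]
ft_force: [-0.4, -0.5, 0.3]
gripper_width: 0.0514
gripper_force: 0.0
side clip 0 nose+ 14 mean [41.4  8.9 53.1] x 34.0 50.0 z5/95 [50.5 56.1]
side clip 0 nose- 15 mean [-38.    9.4  51.3] x -45.0 -31.0 z5/95 [47.1 55.4]
side clip 0 handle 6 mean [-10.1   9.   51.1] x -35.0 34.0 z5/95 [46.9 56.7]
side clip 1 nose+ 16 mean [41.2  9.6 52.4] x 35.0 51.0 z5/95 [49.3 55.6]
side clip 1 nose- 10 mean [-38.5   8.   50.7] x -45.0 -30.0 z5/95 [48.6 53.6]
side clip 2 nose+ 27 mean [40.8  5.3 50.2] x 31.0 49.0 z5/95 [45.5 55.5]
side clip 2 nose- 16 mean [-39.2   6.7  49.8] x -49.0 -28.0 z5/95 [45.1 53.8]
side clip 2 loop+ 71 mean [86.  -0.2 42.6] x 67.0 102.0 z5/95 [34.  48.6]
side clip 2 loop- 91 mean [-84.5  -0.1  41.9] x -99.0 -68.0 z5/95 [34.4 49.6]
side clip 2 handle 99 mean [ 1.4 -0.6 44.8] x -35.0 35.0 z5/95 [38.5 49.8]
top clip 0 nose+ 14 mean [38.8  9.3 51.3] x 33.0 45.0 z5/95 [48.1 54.7]
top clip 0 nose- 14 mean [-39.6   8.5  51.8] x -45.0 -34.0 z5/95 [49.4 54. ]
top clip 0 handle 8 mean [-15.9   8.1  50.2] x -34.0 33.0 z5/95 [47.6 54.4]
top clip 1 nose+ 14 mean [40.4 10.4 51.2] x 34.0 47.0 z5/95 [46.7 55.2]
top clip 1 nose- 14 mean [-39.4  10.5  50.7] x -46.0 -34.0 z5/95 [47.9 55.2]
top clip 1 handle 7 mean [-13.6   7.2  50.2] x -35.0 35.0 z5/95 [48.2 52.1]
top clip 2 nose+ 29 mean [39.1  5.5 49.8] x 31.0 51.0 z5/95 [45.2 56.4]
top clip 2 nose- 36 mean [-38.8   5.3  49.9] x -49.0 -30.0 z5/95 [45.5 55.3]
top clip 2 loop+ 65 mean [83.  -0.3 42.3] x 69.0 97.0 z5/95 [33.3 48. ]
top clip 2 loop- 62 mean [-85.5  -1.7  43.5] x -99.0 -71.0 z5/95 [34.8 49.8]
top clip 2 handle 133 mean [ 0.3 -0.1 45.1] x -35.0 34.0 z5/95 [40.6 50.2]
t 29.20 pos [0.5065 0.0742 0.1632] cyaw -37.1 q7 -0.17 w 0.0510 f 0.0 ft [-0.2  0.5 -0.1]
shift [ 0.808  0.848 -0.032] turn z 0.839 (alt -3.161) tilt [ 0.001 -0.     0.   ]
```

View pics/f1.png

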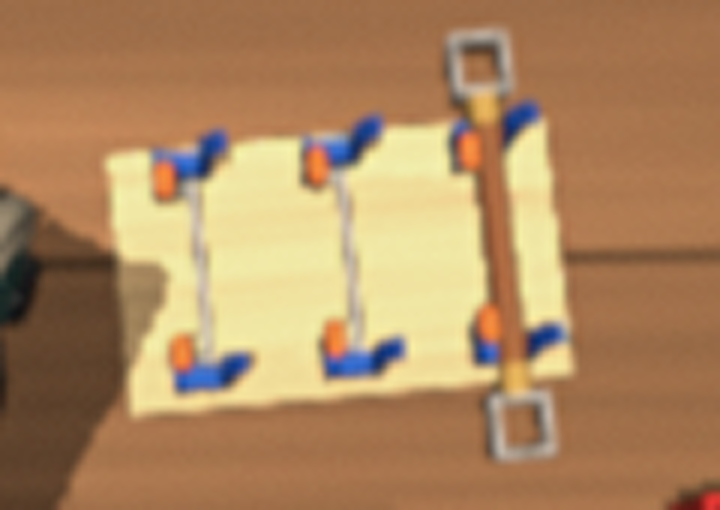

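Clip 2 is seated: the loops are level at about 40 mm, centred to within 1 mm, and the noses at (468,150) and (488,322) are back over the handle as at rest. Next is tool B.

```bash
python3 -m crank '[{"translation":[0.2,0.21,0],"angular":[0,0,0.21],"hand":-0.2},{"translation":[0.2,0.21,0],"angular":[0,0,0.21],"hand":-0.2},{"translation":[0.2,0.21,0],"angular":[0,0,0.21],"hand":-0.2},{"translation":[0.2,0.22,0],"angular":[0,0,0.21],"hand":-0.2},{"translation":[0,0,0],"angular":[0,0,0],"hand":-0.2},{"translation":[0,0,0],"angular":[0,0,0],"hand":-0.2}]'
python3 - <<'E'
from h import *
detect(); go(.5873,.159,.002,0.6)
c=snap('side'); im=c['img'][:,:,::-1]
cv2.imwrite('pics/g1.png',cv2.resize(im[120:230,170:330],None,fx=5,fy=5,interpolation=cv2.INTER_CUBIC))
E
```

```text
t: 29.95
position: [0.5861, 0.1575, 0.163]
tcp_rot: [[-0.008, 1.0, -0.001], [1.0, 0.008, -0.002], [-0.002, -0.001, -1.0]]
ft_force: [-0.5, -0.1, 0.0]
gripper_width: 0.0511
gripper_force: 0.0
t 30.00 pos [0.586  0.1576 0.1631] cyaw 0.5 q7 0.17 w 0.0511 f 0.0 ft [-1.1  0.5  0.3]
shift [ 0.013  0.014 -1.611] turn z 0.002 (alt -3.998) tilt [ 0.002 -0.001  0.   ]
```

View pics/g1.png

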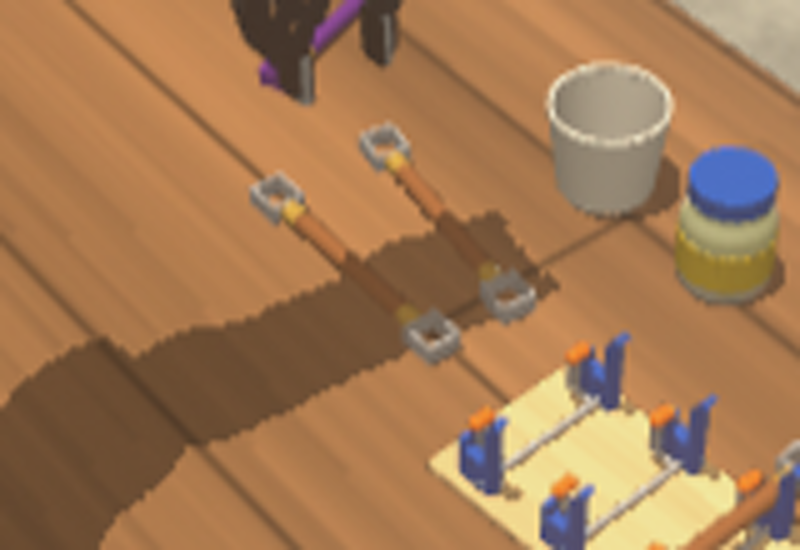

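The side crop shows A and B on the bench, with B's loops at (276,197) and (431,336) and A's at (384,146) and (508,296). I'll check these against the earlier fix.

```bash
python3 - <<'E'
from h import *
c=load('side')
for a,b in(((276,197),(431,336)),((384,146),(508,296))):
    p,q=[onplane(c,170+x/5-.4,120+y/5-.4,.009)[:2] for x,y in(a,b)]; d=q-p
    print((p+q)/2,np.hypot(*d),np.degrees(np.arctan2(d[1],d[0]))%180)
E
```

```text
[0.58889849 0.15991029] 0.1684900214114736 90.59690959503888
[0.66370803 0.15713019] 0.16929611137195325 81.27873100847462
```

```bash
python3 -m crank '[{"translation":[0.015,0.015,-0.5],"angular":[0,0,0],"hand":-0.2},{"translation":[0,0,-0.5],"angular":[0,0,0],"hand":-0.2},{"translation":[0,0,-0.4],"angular":[0,0,0],"hand":-0.2},{"translation":[0,0,-0.16],"angular":[0,0,0],"hand":-0.2},{"translation":[0,0,-0.03],"angular":[0,0,0],"hand":-0.2},{"translation":[0,0,0],"angular":[0,0,0],"hand":-0.2},{"translation":[0,0,0],"angular":[0,0,0],"hand":1},{"translation":[0,0,0],"angular":[0,0,0],"hand":1},{"translation":[0,0,0],"angular":[0,0,0],"hand":1},{"translation":[0,0,0],"angular":[0,0,0],"hand":1}]' 100
python3 -m crank '[{"translation":[0,0,0.15],"angular":[0,0,0],"hand":1},{"translation":[0,0,0.4],"angular":[0,0,0],"hand":1},{"translation":[0,0,0.5],"angular":[0,0,0],"hand":1},{"translation":[0,0,0.5],"angular":[0,0,0],"hand":1},{"translation":[0,0,0],"angular":[0,0,0],"hand":1}]'
python3 -c "
from h import *
go(.5913,-.1056,.16,-85.6)"
```

```text
t: 31.3
position: [0.5888, 0.1615, 0.0058]
tcp_rot: [[-0.013, 1.0, 0.002], [1.0, 0.013, 0.001], [0.001, 0.002, -1.0]]
ft_force: [-0.9, 0.7, 7.8]
gripper_width: 0.0094
gripper_force: 98.3
t: 31.92
position: [0.591, 0.1614, 0.1643]
tcp_rot: [[-0.013, 1.0, 0.009], [1.0, 0.013, 0.002], [0.002, 0.009, -1.0]]
ft_force: [-0.4, 0.4, -1.3]
gripper_width: 0.0093
gripper_force: 98.3
t 31.93 pos [0.591  0.1614 0.1643] cyaw 0.7 q7 0.18 w 0.0093 f 98.3 ft [-0.4  0.4 -1.3]
shift [ 0.003 -2.67  -0.043] turn z -1.918 (alt 2.082) tilt [-0.003  0.011  0.   ]
```

```bash
python3 -m crank '[{"translation":[0,-0.267,0],"angular":[0,0,-0.192],"hand":1},{"translation":[0,-0.267,0],"angular":[0,0,-0.192],"hand":1},{"translation":[0,-0.267,0],"angular":[0,0,-0.192],"hand":1},{"translation":[0,-0.267,0],"angular":[0,0,-0.192],"hand":1},{"translation":[0,-0.267,0],"angular":[0,0,-0.192],"hand":1},{"translation":[0,-0.267,0],"angular":[0,0,-0.192],"hand":1},{"translation":[0,-0.267,0],"angular":[0,0,-0.192],"hand":1},{"translation":[0,-0.267,0],"angular":[0,0,-0.192],"hand":1},{"translation":[0,-0.267,0],"angular":[0,0,-0.192],"hand":1},{"translation":[0,-0.267,0],"angular":[0,0,-0.192],"hand":1},{"translation":[0,0,0],"angular":[0,0,0],"hand":1},{"translation":[0,0,0],"angular":[0,0,0],"hand":1}]'
python3 - <<'E'
from h import *
go(.5913,-.1056,.07,-85.6); held()
E
```

```text
t: 33.42
position: [0.5878, -0.1044, 0.1587]
tcp_rot: [[0.997, 0.078, -0.001], [0.078, -0.997, 0.002], [-0.001, -0.002, -1.0]]
ft_force: [-0.5, 0.4, -0.9]
gripper_width: 0.0094
gripper_force: 98.2
t 33.42 pos [ 0.5878 -0.1044  0.1587] cyaw -85.5 q7 -0.61 w 0.0094 f 98.2 ft [-0.5  0.4 -0.9]
shift [ 0.035 -0.012 -0.887] turn z -0.001 (alt 3.999) tilt [-0.002 -0.002 -0.   ]
side loop 1 58 mean [84.3 -4.5  5.2] x 65.7 97.3 y -13.9 14.1 z [-1.9  6.1 11.3]
side loop -1 104 mean [-87.9   0.8   4. ] x -101.7 -72.6 y -12.3 14.7 z [-3.4  4.2 10.4]
top loop -1 68 mean [-88.    0.6   6.7] x -101.5 -73.4 y -12.7 13.3 z [-1.4  7.8 11.4]
```

```bash
python3 -m crank '[{"translation":[0.045,-0.012,-0.2],"angular":[0,0,0],"hand":1},{"translation":[0,0,-0.3],"angular":[0,0,0],"hand":1},{"translation":[0,0,-0.3],"angular":[0,0,0],"hand":1},{"translation":[0,0,-0.1],"angular":[0,0,0],"hand":1},{"translation":[0,0,0],"angular":[0,0,0],"hand":1},{"translation":[0,0,0],"angular":[0,0,0],"hand":1}]'
python3 - <<'E'
from h import *
go(.593,-.1056,.0353,-85.6)
E
```

```text
t: 34.28
position: [0.5933, -0.1073, 0.0702]
tcp_rot: [[0.997, 0.076, 0.002], [0.076, -0.997, -0.001], [0.002, 0.001, -1.0]]
ft_force: [0.1, -0.1, -0.4]
gripper_width: 0.0091
gripper_force: 98.2
t 34.27 pos [ 0.5933 -0.1073  0.0702] cyaw -85.7 q7 -0.52 w 0.0091 f 98.2 ft [ 0.1 -0.1 -0.4]
shift [-0.003  0.017 -0.349] turn z 0.001 (alt -3.999) tilt [0.001 0.002 0.   ]
```

```bash
python3 -m crank '[{"translation":[0,0.015,-0.1],"angular":[0,0,0],"hand":1},{"translation":[0,0,-0.06],"angular":[0,0,0],"hand":1},{"translation":[0,0,-0.06],"angular":[0,0,0],"hand":1},{"translation":[0,0,-0.06],"angular":[0,0,0],"hand":1},{"translation":[0,0,-0.06],"angular":[0,0,0],"hand":1},{"translation":[0,0,-0.02],"angular":[0,0,0],"hand":1},{"translation":[0,0,0],"angular":[0,0,0],"hand":1},{"translation":[0,0,0],"angular":[0,0,0],"hand":1}]'
```

```text
t: 35.28
position: [0.5939, -0.1059, 0.0373]
tcp_rot: [[0.997, 0.075, 0.004], [0.075, -0.997, 0.001], [0.004, -0.001, -1.0]]
ft_force: [-5.9, 3.4, 28.1]
gripper_width: 0.0093
gripper_force: 101.8
```

Same stop height and force as the first insertion. I release it, rise and check.

```bash
python3 -m crank '[{"translation":[0,0,0],"angular":[0,0,0],"hand":0.4},{"translation":[0,0,0],"angular":[0,0,0],"hand":0.2},{"translation":[0,0,0],"angular":[0,0,0],"hand":0.2},{"translation":[0,0,0.3],"angular":[0,0,0],"hand":0.2},{"translation":[0,0,0.5],"angular":[0,0,0],"hand":0.2},{"translation":[0,0,0.5],"angular":[0,0,0],"hand":0},{"translation":[-0.3,0.4,0],"angular":[0,0,0.18],"hand":-0.2},{"translation":[-0.3,0.4,0],"angular":[0,0,0.18],"hand":-0.2},{"translation":[-0.3,0.4,0],"angular":[0,0,0.18],"hand":-0.2},{"translation":[0,0.3,0],"angular":[0,0,0.18],"hand":-0.2},{"translation":[0,0.3,0],"angular":[0,0,0.18],"hand":-0.2},{"translation":[0,0.2,0],"angular":[0,0,0.18],"hand":-0.2},{"translation":[0,0,0],"angular":[0,0,0],"hand":-0.2}]'
python3 - <<'E'
from h import *
c=rackcheck(); detect(); go(.6612,.1557,.16,-8.6)
E
```

```text
t: 36.9
position: [0.5024, 0.0961, 0.163]
tcp_rot: [[0.601, 0.799, -0.001], [0.799, -0.601, 0.001], [0.0, -0.001, -1.0]]
ft_force: [0.0, -0.8, -0.5]
gripper_width: 0.0508
gripper_force: 0.0
side clip 0 nose+ 14 mean [40.7  9.1 52.6] x 32.0 51.0 z5/95 [48.9 56. ]
side clip 0 nose- 14 mean [-39.3   8.7  52.4] x -46.0 -30.0 z5/95 [48.2 56.2]
side clip 1 nose+ 25 mean [41.   6.3 50. ] x 33.0 49.0 z5/95 [45.4 54.3]
side clip 1 nose- 10 mean [-39.9   7.1  50.7] x -48.0 -30.0 z5/95 [46.8 54.5]
side clip 1 loop+ 72 mean [85.9 -0.1 42.1] x 68.0 100.0 z5/95 [32.6 48.7]
side clip 1 loop- 89 mean [-84.5  -0.5  41.9] x -99.0 -69.0 z5/95 [34.3 47.4]
side clip 1 handle 95 mean [ 0.3 -1.2 45.2] x -34.0 33.0 z5/95 [38.2 50.1]
side clip 2 nose+ 28 mean [40.2  5.9 49.7] x 30.0 49.0 z5/95 [45.2 55.3]
side clip 2 nose- 17 mean [-40.5   6.5  50.5] x -52.0 -31.0 z5/95 [46.7 54.4]
side clip 2 loop+ 72 mean [85.8 -0.1 42.6] x 69.0 100.0 z5/95 [35.2 47.8]
side clip 2 loop- 90 mean [-84.6  -0.3  42. ] x -99.0 -69.0 z5/95 [34.3 48.4]
side clip 2 handle 102 mean [ 1.  -0.8 45.5] x -35.0 35.0 z5/95 [38.9 50. ]
to
[... 438 characters left out ...]
48.8]
top clip 1 loop- 51 mean [-84.9  -1.2  44.6] x -99.0 -71.0 z5/95 [35.3 49.4]
top clip 1 handle 133 mean [-0.9 -0.4 44.8] x -35.0 35.0 z5/95 [40.  49.4]
top clip 2 nose+ 30 mean [39.3  5.5 49.4] x 28.0 48.0 z5/95 [45.5 54.5]
top clip 2 nose- 35 mean [-38.6   5.   49.6] x -49.0 -30.0 z5/95 [45.2 53.6]
top clip 2 loop+ 66 mean [83.1 -0.3 42.5] x 68.0 97.0 z5/95 [31.8 47.8]
top clip 2 loop- 62 mean [-85.5  -1.8  43.1] x -99.0 -71.0 z5/95 [33.9 48.1]
top clip 2 handle 132 mean [ 0.8 -0.1 44.9] x -33.0 34.0 z5/95 [41.1 49. ]
t 37.05 pos [0.5026 0.0931 0.1633] cyaw -37.3 q7 -0.20 w 0.0510 f 0.0 ft [-0.2  0.1 -0.5]
shift [ 1.586  0.626 -0.033] turn z 0.637 (alt -3.363) tilt [0.001 0.    0.   ]
```

Both seated well. The top view no longer resolves tool A (arm in the way, or it was knocked), so I look from the side.

```bash
python3 - <<'E'
from h import *
c=load('side'); 
for n in('side','top'):
    c=load(n)
    print(n,[(i.round(3)) for i in ()])
    P=cloud(c);hsv=cv2.cvtColor(c['img'],cv2.COLOR_RGB2HSV)
    m=(hsv[...,1]<80)&(hsv[...,2]>70)&(P[...,2]>.004)&(P[...,2]<.03)&(abs(P[...,0]-.6)<.16)&(P[...,1]>.02)&(P[...,1]<.5)
    k,lab,st,ce=cv2.connectedComponentsWithStats(cv2.morphologyEx(m.astype(np.uint8),cv2.MORPH_CLOSE,np.ones((5,5))))
    for i in range(1,k):
        if st[i,4]>15: print(ce[i].round(1),st[i,4],P[(lab==i)&m].mean(0).round(4))
c=load('side');im=c['img'][:,:,::-1]
cv2.imwrite('pics/g2.png',cv2.resize(im[100:230,170:330],None,fx=4,fy=4,interpolation=cv2.INTER_CUBIC))
E
```

```text
side []
[246.5 149. ] 47 [0.6749 0.2384 0.0108]
[286.7 157.8] 61 [0.7489 0.1125 0.0178]
[271.1 178.5] 71 [0.6494 0.0729 0.0114]
top []
[223.  125.9] 29 [0.7465 0.114  0.0168]
[179.  150.8] 50 [0.6769 0.2407 0.0124]
[237.7 159.2] 63 [0.6491 0.0725 0.0122]
```

View pics/g2.png

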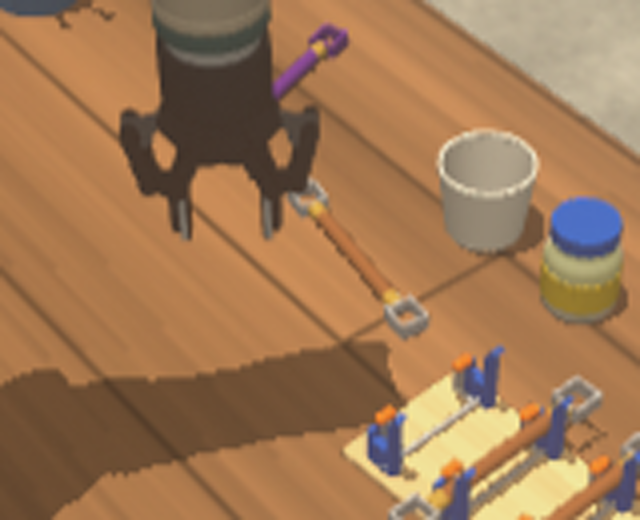

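Tool A has not moved: its loops at (308,198) and (405,315) match the earlier fix. I fetch it now.

```bash
python3 -m crank '[{"translation":[0.4,0.157,0],"angular":[0,0,0.159],"hand":-0.2},{"translation":[0.4,0.157,0],"angular":[0,0,0.159],"hand":-0.2},{"translation":[0.4,0.157,0],"angular":[0,0,0.159],"hand":-0.2},{"translation":[0.4,0.157,0],"angular":[0,0,0.159],"hand":-0.2},{"translation":[0,0,0],"angular":[0,0,0],"hand":-0.2},{"translation":[0,0,0],"angular":[0,0,0],"hand":-0.2}]'
python3 -c "
from h import *
go(.6615,.1555,.002,-8.7)"
```

```text
t: 37.8
position: [0.6618, 0.1553, 0.1628]
tcp_rot: [[0.151, 0.989, -0.002], [0.989, -0.151, -0.001], [-0.002, -0.001, -1.0]]
ft_force: [-0.7, -0.6, -0.3]
gripper_width: 0.0516
gripper_force: 0.0
t 37.80 pos [0.6618 0.1553 0.1628] cyaw -8.7 q7 0.03 w 0.0516 f 0.0 ft [-0.7 -0.6 -0.3]
shift [-0.003  0.002 -1.608] turn z -0.000 (alt 4.000) tilt [ 0.002 -0.002  0.   ]
```

```bash
python3 -m crank '[{"translation":[0,0,-0.5],"angular":[0,0,0],"hand":-0.2},{"translation":[0,0,-0.5],"angular":[0,0,0],"hand":-0.2},{"translation":[0,0,-0.4],"angular":[0,0,0],"hand":-0.2},{"translation":[0,0,-0.16],"angular":[0,0,0],"hand":-0.2},{"translation":[0,0,-0.03],"angular":[0,0,0],"hand":-0.2},{"translation":[0,0,0],"angular":[0,0,0],"hand":-0.2},{"translation":[0,0,0],"angular":[0,0,0],"hand":1},{"translation":[0,0,0],"angular":[0,0,0],"hand":1},{"translation":[0,0,0],"angular":[0,0,0],"hand":1},{"translation":[0,0,0],"angular":[0,0,0],"hand":1}]' 100
python3 -m crank '[{"translation":[0,0,0.15],"angular":[0,0,0],"hand":1},{"translation":[0,0,0.4],"angular":[0,0,0],"hand":1},{"translation":[0,0,0.5],"angular":[0,0,0],"hand":1},{"translation":[0,0,0.5],"angular":[0,0,0],"hand":1},{"translation":[0,0,0],"angular":[0,0,0],"hand":1}]'
python3 -c "
from h import *
go(.5859,-.0358,.16,-85.6)"
```

```text
t: 39.05
position: [0.6634, 0.1575, 0.0059]
tcp_rot: [[0.147, 0.989, 0.002], [0.989, -0.147, 0.001], [0.001, 0.002, -1.0]]
ft_force: [-1.6, -0.3, 6.3]
gripper_width: 0.009
gripper_force: 98.3
t: 39.67
position: [0.6658, 0.1571, 0.1652]
tcp_rot: [[0.147, 0.989, 0.01], [0.989, -0.147, 0.002], [0.003, 0.009, -1.0]]
ft_force: [0.2, 0.3, -1.2]
gripper_width: 0.0092
gripper_force: 98.3
t 39.67 pos [0.6658 0.1571 0.1652] cyaw -8.5 q7 0.04 w 0.0092 f 98.3 ft [ 0.2  0.3 -1.2]
shift [-0.799 -1.929 -0.052] turn z -1.714 (alt 2.286) tilt [-0.002  0.012  0.   ]
```

```bash
python3 -m crank '[{"translation":[-0.078,-0.193,0],"angular":[0,0,-0.172],"hand":1},{"translation":[-0.078,-0.193,0],"angular":[0,0,-0.172],"hand":1},{"translation":[-0.078,-0.193,0],"angular":[0,0,-0.172],"hand":1},{"translation":[-0.078,-0.193,0],"angular":[0,0,-0.172],"hand":1},{"translation":[-0.078,-0.193,0],"angular":[0,0,-0.172],"hand":1},{"translation":[-0.078,-0.193,0],"angular":[0,0,-0.172],"hand":1},{"translation":[-0.078,-0.193,0],"angular":[0,0,-0.172],"hand":1},{"translation":[-0.078,-0.193,0],"angular":[0,0,-0.172],"hand":1},{"translation":[-0.078,-0.193,0],"angular":[0,0,-0.172],"hand":1},{"translation":[-0.078,-0.193,0],"angular":[0,0,-0.172],"hand":1},{"translation":[0,0,0],"angular":[0,0,0],"hand":1},{"translation":[0,0,0],"angular":[0,0,0],"hand":1}]'
python3 - <<'E'
from h import *
go(.5859,-.0358,.07,-85.6); held()
E
```

```text
t: 41.18
position: [0.5848, -0.0344, 0.159]
tcp_rot: [[0.997, 0.075, -0.0], [0.075, -0.997, 0.001], [-0.0, -0.001, -1.0]]
ft_force: [0.2, 0.7, -0.7]
gripper_width: 0.0093
gripper_force: 98.2
t 41.17 pos [ 0.5848 -0.0344  0.159 ] cyaw -85.7 q7 -0.71 w 0.0093 f 98.2 ft [ 0.2  0.7 -0.7]
shift [ 0.011 -0.014 -0.89 ] turn z 0.002 (alt -3.998) tilt [-0.001 -0.    -0.   ]
side loop 1 59 mean [85.4 -5.   4.6] x 66.3 100.1 y -13.8 15.3 z [-4.9  4.6 11.2]
side loop -1 98 mean [-87.1   0.9   4.5] x -101.7 -71.1 y -12.7 16.2 z [-3.4  5.4 10.9]
top loop -1 68 mean [-86.2   0.3   6.5] x -100.5 -63.0 y -12.9 13.0 z [-1.8  7.3 11.2]
```

```bash
python3 -m crank '[{"translation":[0.015,-0.014,-0.2],"angular":[0,0,0],"hand":1},{"translation":[0,0,-0.3],"angular":[0,0,0],"hand":1},{"translation":[0,0,-0.3],"angular":[0,0,0],"hand":1},{"translation":[0,0,-0.1],"angular":[0,0,0],"hand":1},{"translation":[0,0,0],"angular":[0,0,0],"hand":1},{"translation":[0,0,0],"angular":[0,0,0],"hand":1}]'
python3 - <<'E'
from h import *
go(.587,-.0358,.0353,-85.6)
E
```

```text
t: 42.02
position: [0.5868, -0.0374, 0.0702]
tcp_rot: [[0.997, 0.072, 0.002], [0.072, -0.997, -0.0], [0.002, 0.001, -1.0]]
ft_force: [-0.1, -0.2, -1.5]
gripper_width: 0.009
gripper_force: 98.2
t 42.02 pos [ 0.5868 -0.0374  0.0702] cyaw -85.9 q7 -0.61 w 0.0090 f 98.2 ft [-0.1 -0.2 -1.5]
shift [ 0.002  0.016 -0.349] turn z 0.006 (alt -3.994) tilt [0.001 0.002 0.   ]
```

```bash
python3 -m crank '[{"translation":[0,0.015,-0.1],"angular":[0,0,0.006],"hand":1},{"translation":[0,0,-0.06],"angular":[0,0,0],"hand":1},{"translation":[0,0,-0.06],"angular":[0,0,0],"hand":1},{"translation":[0,0,-0.06],"angular":[0,0,0],"hand":1},{"translation":[0,0,-0.06],"angular":[0,0,0],"hand":1},{"translation":[0,0,-0.02],"angular":[0,0,0],"hand":1},{"translation":[0,0,0],"angular":[0,0,0],"hand":1},{"translation":[0,0,0],"angular":[0,0,0],"hand":1}]'
```

```text
t: 43.02
position: [0.5875, -0.0361, 0.0373]
tcp_rot: [[0.997, 0.077, 0.004], [0.077, -0.997, 0.002], [0.004, -0.001, -1.0]]
ft_force: [-6.0, 2.4, 30.1]
gripper_width: 0.009
gripper_force: 102.0
```

```bash
python3 -m crank '[{"translation":[0,0,0],"angular":[0,0,0],"hand":0.4},{"translation":[0,0,0],"angular":[0,0,0],"hand":0.2},{"translation":[0,0,0],"angular":[0,0,0],"hand":0.2},{"translation":[0,0,0.3],"angular":[0,0,0],"hand":0.2},{"translation":[0,0,0.5],"angular":[0,0,0],"hand":0.2},{"translation":[0,0,0.5],"angular":[0,0,0],"hand":0},{"translation":[-0.3,0.5,0.3],"angular":[0,0,0.18],"hand":-0.2},{"translation":[-0.3,0.5,0.3],"angular":[0,0,0.18],"hand":-0.2},{"translation":[-0.2,0.5,0],"angular":[0,0,0.18],"hand":-0.2},{"translation":[0,0.5,0],"angular":[0,0,0.18],"hand":-0.2},{"translation":[0,0.5,0],"angular":[0,0,0.18],"hand":-0.2},{"translation":[0,0.5,0],"angular":[0,0,0.18],"hand":-0.2},{"translation":[0,0,0],"angular":[0,0,0],"hand":-0.2},{"translation":[0,0,0],"angular":[0,0,0],"hand":-0.2}]'
python3 - <<'E'
from h import *
c=rackcheck()
cv2.imwrite('pics/z1.png',cv2.resize(c['img'][90:285,:,::-1],(798,304),interpolation=cv2.INTER_CUBIC))
E
```

```text
t: 44.78
position: [0.5087, 0.259, 0.2201]
tcp_rot: [[0.602, 0.798, -0.0], [0.798, -0.602, -0.001], [-0.001, 0.0, -1.0]]
ft_force: [0.7, -0.1, 1.2]
gripper_width: 0.0512
gripper_force: 0.0
side clip 0 nose+ 26 mean [40.7  5.9 50.4] x 28.0 52.0 z5/95 [46.  56.3]
side clip 0 nose- 17 mean [-38.5   9.3  50.9] x -49.0 -30.0 z5/95 [47.  53.7]
side clip 0 loop+ 65 mean [85.4 -0.6 42.8] x 68.0 100.0 z5/95 [34.2 49.8]
side clip 0 loop- 82 mean [-84.2  -0.9  42.1] x -99.0 -69.0 z5/95 [35.  48.1]
side clip 0 handle 94 mean [ 2.2 -1.4 45.3] x -35.0 35.0 z5/95 [39.5 50.6]
side clip 1 nose+ 26 mean [41.1  5.8 50.1] x 28.0 51.0 z5/95 [45.1 54.6]
side clip 1 nose- 13 mean [-40.1   6.6  51.4] x -50.0 -30.0 z5/95 [47.2 54.7]
side clip 1 loop+ 71 mean [85.6 -0.4 42.8] x 68.0 100.0 z5/95 [34.2 49.2]
side clip 1 loop- 88 mean [-84.5  -0.4  42.1] x -99.0 -69.0 z5/95 [34.4 48.4]
side clip 1 handle 96 mean [ 0.5 -1.1 45.7] x -35.0 34.0 z5/95 [40.6 50.9]
side clip 2 nose+ 30 mean [40.8  5.3 49.8] x 30.0 51.0 z5/95 [46.  54.9]
side clip 2 nose- 16 mean [-41.4   6.5  51. ] x -51.0 -33.0 z5/95 [45.3 56.6]
side
[... 642 characters left out ...]
9.0 51.0 z5/95 [45.1 54.5]
top clip 1 nose- 34 mean [-40.9   5.   49.6] x -52.0 -32.0 z5/95 [45.8 55. ]
top clip 1 loop+ 59 mean [83.  -1.5 43.3] x 68.0 97.0 z5/95 [33.9 48.6]
top clip 1 loop- 51 mean [-84.9  -1.2  44.4] x -99.0 -71.0 z5/95 [35.1 49.4]
top clip 1 handle 135 mean [-0.5 -0.4 44.7] x -35.0 35.0 z5/95 [39.7 49.7]
top clip 2 nose+ 33 mean [40.   5.1 49.3] x 28.0 51.0 z5/95 [45.6 54. ]
top clip 2 nose- 37 mean [-39.1   4.7  49.2] x -50.0 -30.0 z5/95 [45.1 54.8]
top clip 2 loop+ 66 mean [83.  -0.3 42.9] x 68.0 97.0 z5/95 [33.5 47.9]
top clip 2 loop- 61 mean [-85.4  -1.6  43.4] x -99.0 -72.0 z5/95 [35.1 48.8]
top clip 2 handle 131 mean [ 0.4 -0.  45. ] x -33.0 34.0 z5/95 [40.6 48.8]
```

View pics/z1.png

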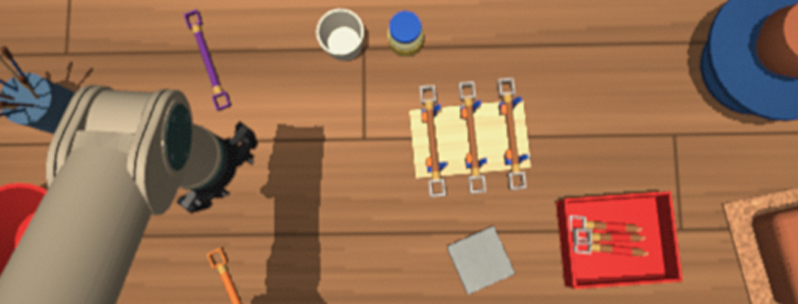

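The picture shows all three tools seated in the clips, at (433,140), (472,136) and (511,134). The three stubs are in the crate near (605,240), the jar, cup and tiles have not moved, and no other taped stub is in view.

```bash
python3 -c "
from cell import order
print(order.sign_off())"
```

```text
the job is handed in; nothing more can be done
None
```

I handed the job in at about 45 s: all three good tools are clipped home in the rack with the jaws closed, all three snapped tools are in the red crate, and the jar, cup and tiles were not touched; the hand-in call gave no verdict.

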